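# Empty the fitting cups and hang them up

### The job

Tip the brass caps out of the metal cups into the grey parts bin, so that every cap ends up inside it (fetch any that land elsewhere), and hang every cup, the empty one too if there is one, by its handle on a prong of the copper rack, one cup to a prong. Keep the bin standing upright, and leave the elbow pipe, the wrench and the tin where they are.

Things in the scene. Friction and masses are not known exactly. Their poses are not given: they have to be found in the camera images.
- cup_a: Bare-metal cup with a D handle, standing upright; one of up to three alike; holds 2 to 4 brass caps at the start. Loose, about 160 g. 85 mm tall, outer radius 34 mm at the foot, 40 mm at the rim, wall 4 mm, floor 5 mm. Origin: centre of the underside; z up through the mouth; x points to the handle's side. Hung on a prong and let go, it swings until its mass is below the prong.
- cup_a_eye (a point): Centre of the opening in the handle of cup_a: x=55, y=0, z=43 mm in the cup's frame. Handle: rigid loop 12 mm thick along y; upright outer bar x=72 to 82, z=12 to 74 mm; level bars to the cup at z=66 to 74 and z=12 to 20 mm. The opening, about 34 mm wide and 46 high, goes through along y. The outer bar can be pinched along y.
- cup_b: Bare-metal cup with a D handle, standing upright; one of up to three alike; holds 2 to 4 brass caps at the start. Loose, about 160 g. 85 mm tall, outer radius 34 mm at the foot, 40 mm at the rim, wall 4 mm, floor 5 mm. Origin: centre of the underside; z up through the mouth; x points to the handle's side. Hung on a prong and let go, it swings until its mass is below the prong.
- cup_b_eye (a point): Centre of the opening in the handle of cup_b: x=55, y=0, z=43 mm in the cup's frame. Handle: rigid loop 12 mm thick along y; upright outer bar x=72 to 82, z=12 to 74 mm; level bars to the cup at z=66 to 74 and z=12 to 20 mm. The opening, about 34 mm wide and 46 high, goes through along y. The outer bar can be pinched along y.
- cup_c: Bare-metal cup with a D handle, standing upright; one of up to three alike; empty; absent in some runs (None). Loose, about 160 g. 85 mm tall, outer radius 34 mm at the foot, 40 mm at the rim, wall 4 mm, floor 5 mm. Origin: centre of the underside; z up through the mouth; x points to the handle's side. Hung on a prong and let go, it swings until its mass is below the prong.
- cup_c_eye (a point): Centre of the opening in the handle of cup_c: x=55, y=0, z=43 mm in the cup's frame. Handle: rigid loop 12 mm thick along y; upright outer bar x=72 to 82, z=12 to 74 mm; level bars to the cup at z=66 to 74 and z=12 to 20 mm. The opening, about 34 mm wide and 46 high, goes through along y. The outer bar can be pinched along y.
- cap_a0: Brass pipe end cap, a plain short cylinder 22 mm in diameter and 22 mm high, 25 g, at the start inside cup_a; some of the eight are absent (None). Origin: centre of one end face, z along its axis towards the other end.
- cap_a1: Brass pipe end cap, a plain short cylinder 22 mm in diameter and 22 mm high, 25 g, at the start inside cup_a; some of the eight are absent (None). Origin: centre of one end face, z along its axis towards the other end.
- cap_a2: Brass pipe end cap, a plain short cylinder 22 mm in diameter and 22 mm high, 25 g, at the start inside cup_a; some of the eight are absent (None). Origin: centre of one end face, z along its axis towards the other end.
- cap_a3: Brass pipe end cap, a plain short cylinder 22 mm in diameter and 22 mm high, 25 g, at the start inside cup_a; some of the eight are absent (None). Origin: centre of one end face, z along its axis towards the other end.
- cap_b0: Brass pipe end cap, a plain short cylinder 22 mm in diameter and 22 mm high, 25 g, at the start inside cup_b; some of the eight are absent (None). Origin: centre of one end face, z along its axis towards the other end.
- cap_b1: Brass pipe end cap, a plain short cylinder 22 mm in diameter and 22 mm high, 25 g, at the start inside cup_b; some of the eight are absent (None). Origin: centre of one end face, z along its axis towards the other end.
- cap_b2: Brass pipe end cap, a plain short cylinder 22 mm in diameter and 22 mm high, 25 g, at the start inside cup_b; some of the eight are absent (None). Origin: centre of one end face, z along its axis towards the other end.
- cap_b3: Brass pipe end cap, a plain short cylinder 22 mm in diameter and 22 mm high, 25 g, at the start inside cup_b; some of the eight are absent (None). Origin: centre of one end face, z along its axis towards the other end.
- bin: Open grey plastic parts bin, loose, about 0.7 kg, 150 mm (its x) by 130 mm (its y) outside, 80 mm high, walls and floor 4 mm. Origin: centre of the underside, z up.
- rack: Fixed copper-pipe rack: a rail along its y, 110 mm up, with risers (13 mm thick, x=0) at y=-165, 0, +165 mm, up to 200 mm. From each riser's top a prong, 10 mm thick, runs level 95 mm along the rack's -x, roughly towards the robot; its last 6 mm turn up by 12 mm. Nothing is higher. Origin: on the bench under the middle riser, z up.
- prong_0 (a point): Point on the axis of the rack's prong at y=-165 mm, 55 mm from its riser, 200 mm up; same axes as the rack (x runs along the prong from tip to riser).
- prong_1 (a point): Point on the axis of the rack's prong at y=0 mm, 55 mm from its riser, 200 mm up; same axes as the rack (x runs along the prong from tip to riser).
- prong_2 (a point): Point on the axis of the rack's prong at y=165 mm, 55 mm from its riser, 200 mm up; same axes as the rack (x runs along the prong from tip to riser).
- elbow: Bent copper pipe 28 mm thick and about 110 by 100 mm, lying on the bench; a bystander, absent in some runs (None). Origin: on its underside near the bend.
- wrench: Steel wrench about 190 mm long lying along its x; a bystander. Origin: underside.
- tin: Grey closed tin, 70 mm in diameter and 70 mm high, standing; a bystander. Origin: centre of the underside.
There are look-alikes about, which are no part of the job. Leave any pink or purple look-alike of the cup_c alone.

How it is judged:
By the outcome, as a careful person would: the job done as asked, in the order asked, and still so for the second after the job is handed in, with the robot touching nothing.
Of cap_a0, cap_a1, cap_a2, cap_a3 only 2 to 4 are there at a start; the rules pass over those that are not, and their reading is None.
Of cap_b0, cap_b1, cap_b2, cap_b3 only 2 to 4 are there at a start; the rules pass over those that are not, and their reading is None.
Of cup_c, elbow only 1 to 2 are there at a start; the rules pass over those that are not, and their reading is None.
At some moment in a run one of bin may be knocked a few centimetres aside while the robot is not near it.
It also fails if it takes over 210 s, if anything falls off the work surface, if the arm or the gripper's body presses on something with over 40 N, if the wrist force passes 120 N, or if a joint passes its speed limit or range.

### The arm

A 6-joint arm with a two-finger parallel gripper is mounted at the origin on the work surface. World frame = base frame: x ahead of the robot, y to its left, z up, the work surface at z = 0. Lengths are in m, angles in rad, forces in N, time in s.
With the tool pointing down it reaches from about 0.25 to 0.775 m from the base axis. Payload 4 kg.
Tool frame: the origin (TCP) lies at the centre of the arm's flange, where the gripper is bolted on; the fingertips stand 173 mm ahead of it and the grasp point (between the pads) lies 155 mm ahead of it; z points along the fingers, x is the direction in which the jaws open and shut, and the axes are right-handed (so a half turn about z gives the same grasp; the last joint's range is limited). The gripper opens to 85 mm and grips with 20 to 120 N. Pads are 22 mm wide; open, the fingers measure 114 mm over their backs; the gripper's body (76 mm by 85 mm) begins 54 mm behind the grasp point. The pads swing forward as they close: fully open they stand 13 mm farther back than shut.
Start: joints at [1.166, 0.087, 1.371, -0, 1.684, -0.103], TCP at [0.163, 0.525, 0.405] pointing down, gripper open.
Joint ranges: [-3.1, 3.1], [-0.76, 2.03], [0.27, 2.55], [-1.08, 4.22], [0.17, 2.65], [-2.57, 2.57]. Speed limits (rad/s): [2.79, 2.79, 3.14, 3.14, 3.14, 3.14].

### API

Orientations are given as [roll, pitch, yaw] about the fixed x, y, z axes, in that order (R = Rz(yaw) Ry(pitch) Rx(roll)).
In Python, from bench import bot gives the robot as it stands. The module is installed in compiled form; this text tells all that it offers.
- The arm moves only by the tool apply_moves, never from a script. Its argument "moves" is a list of rows, each a list of 3 entries, a list of its own where there are three numbers: the shift along the world's x, y, z in units of 30 mm (1.0 is 30 mm), then the turn, a rotation vector about the world's x, y, z in degrees, then the opening in per cent of the stroke, from 0 (shut) to 100 (fully open). A call has 1 to 10 rows; each row shifts and turns the commanded pose from where the row before left it; what a row does not reach is not made up. A row lasts 1/8 s, in which the tool goes at most 62.5 mm and 10.7 degrees, less where a joint would pass 70% of its speed; a pose out of reach is approached as far as the arm can. A call is refused whole if a number of a shift passes 1 or a number of a turn 10.7, either way. A call with a gripper value outside its range is refused whole. The fingers move at their own pace and stop on an object; "force" is the grip in N (left out, the last holds). Time passes only in rows, so rows that do not move let the fingers close. It gives the time, the measured TCP pose, the force and the opening at its end, in the units of the state.
- bot.read_state(): the state, without advancing time (a new reading comes with each control period).
- bot.grab_frame(name): name is "scene" or "top" or "wrist"; returns the picture (384x512x3 uint8, blue, green, red); there is no depth.
- bot.camera_params(name): a dict with "camera_matrix" (3x3 intrinsics, pixels), "extrinsics" (4x4, takes a point from camera to world coordinates); the wrist camera has in their place "T_tool_cam" (4x4, takes a point from camera to tool coordinates, whose origin is the TCP and whose axes are the tool frame's). Camera axes: x right, y up, looking along -z (the intrinsics and any distortion apply to the point x, -y, -z); pixel columns grow to the right and rows downward; lengths in m; the calibration is good to about 2 mm. A picture is of the moment at which its call begins: read the wrist's pose just before it. camera_params takes no time and is no camera call.
- bot.hand_in(): hands the job in, once; it reports no verdict.
Trained networks look in the newest picture that a camera, given by its name, has taken for a name from the list of things; names that differ only in an ending like _2 or _b are one class to them, and where a whole thing is asked for, a point or a joint stands for the part that bears it (a point fixed in the world has none). Each returns a list of dicts, best first, with "conf" (0 to 1); they miss things now and then, are a little off and sometimes report something else, mostly with a low value. They report only what shows in the picture. A call takes as long as a camera call. They do not tell look-alikes from the thing itself.
- bot.find_in(camera, thing): "xy" ([column, row] in pixels, amid what is visible of it).
The state is a dict: "time_s": time; "q": joint angles; "dq": joint speeds; "joint_efforts": joint torques, N m; "ee_pos": TCP position; "tool_rot": TCP orientation; "force": force on the tool from outside, world axes, zero at the start; "wrist_torque": the same for the moment, N m; "grip_width": opening from 0.0 (shut) to 1.0 (fully open).
Only numpy, scipy, OpenCV 4.12 (cv2) and the standard library are available. Lean on these libraries where they do the work, as an engineer would, in place of code of your own. Each camera call takes 0.05 s, during which the arm holds its last target.

## Working session

There is one attempt and no reset: what is moved stays moved. The work goes in short steps, Python scripts to look and compute and a tool call to move; the robot and the scene stay as the last step left them, time stands still between calls to the robot, and variables do not carry over. Pictures are saved under pics/ and viewed, and the job is handed in when it is done.

Besides the shell and the picture viewer there is one more tool, called after "Request:" as name([rows], argument=value, ...), one row to a line, values as JSON. apply_moves: Moves the arm, as the interface text tells. Its arguments: {"type":"object","properties":{"moves":{"type":"array"},"force":{"type":"number"}},"required":["moves"]}

```bash
mkdir -p pics; ls; python3 - <<'E'
from bench import bot
import cv2, numpy as np
print(bot.read_state())
for n in ["scene","top","wrist"]:
    p=bot.camera_params(n); print(n,{k:np.round(v,4).tolist() if not isinstance(v,str) else v for k,v in p.items()})
    im=bot.grab_frame(n); cv2.imwrite(f"pics/{n}0.png",im)
E
```

```text
pics
{'time_s': 0.0, 'q': array([ 1.16590377e+00,  8.79891500e-02,  1.37228710e+00, -2.49879123e-05,
        1.68362940e+00, -1.03089607e-01]), 'dq': array([ 0.00083219, -0.00152066,  0.00121758, -0.00028626,  0.00029085,
       -0.00046858]), 'joint_efforts': array([ 3.81882373e-04, -3.51863158e+01, -3.13275111e+01,  2.61427743e-05,
        1.05882480e-02, -7.11400986e-06]), 'ee_pos': array([0.16343967, 0.52503289, 0.40350336]), 'tool_rot': array([-3.14137933e+00,  2.30327579e-03,  1.26899084e+00]), 'force': array([ 0.66300352, -0.12129454,  0.54775217]), 'wrist_torque': array([ 0.04210636, -0.02494433,  0.05385832]), 'grip_width': 1.0018855407943998}
scene {'camera_matrix': [[481.8222, 0.0, 258.3637], [0.0, 481.8222, 181.3972], [0.0, 0.0, 1.0]], 'extrinsics': [[0.3257, -0.7727, 0.5449, 1.1939], [0.9454, 0.2699, -0.1824, -0.2311], [-0.0062, 0.5746, 0.8184, 1.1329], [0.0, 0.0, 0.0, 1.0]]}
top {'camera_matrix': [[449.0756, 0.0, 260.7155], [0.0, 449.0756, 198.8071], [0.0, 0.0, 1.0]], 'extrinsics': [[0.0041, 0.9989, -0.046, 0.483], [-0.9997, 0.0052, 0.0239, 0.0045], [0.0241, 0.0459, 0.9987, 1.2467], [0.0, 0.0, 0.0, 1.0]]}
wrist {'camera_matrix': [[334.6549, 0.0, 252.3755], [0.0, 334.6549, 191.5944], [0.0, 0.0, 1.0]], 'T_tool_cam': [[1.0, -0.0007, 0.0007, -0.001], [-0.0005, -0.9609, -0.277, -0.0699], [0.0009, 0.277, -0.9609, 0.0304], [0.0, 0.0, 0.0, 1.0]]}
```

View pics/scene0.png

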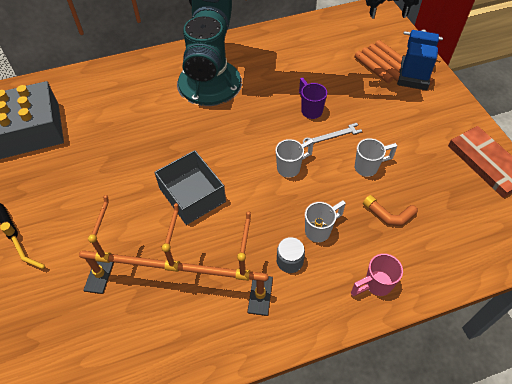

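View pics/top0.png

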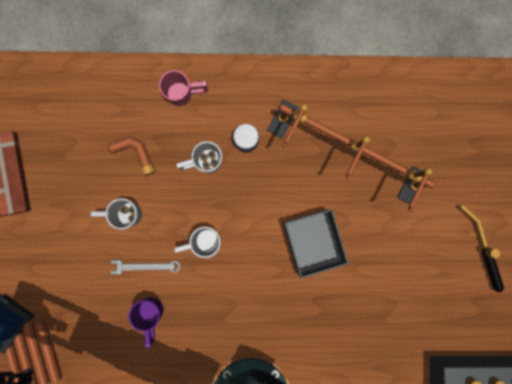

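View pics/wrist0.png

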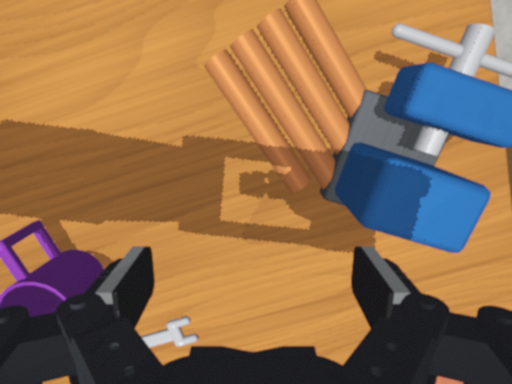

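Top view: bin at (315,241), rack right of top centre, grey cups at (207,156) with caps, (123,213) with caps and (205,242) apparently empty. The pink cup (175,87) and purple cup (147,315) are look-alikes. The wrench is at (145,267), tin (246,137), elbow (135,150).

```bash
cat > h.py <<'E'
from bench import bot
import cv2, numpy as np
from scipy.spatial.transform import Rotation as R
def cam(n):
    p=bot.camera_params(n); K=np.array(p["camera_matrix"])
    if n=="wrist":
        s=bot.read_state(); T=np.eye(4); T[:3,:3]=R.from_euler('xyz',s["tool_rot"]).as_matrix(); T[:3,3]=s["ee_pos"]
        E=T@np.array(p["T_tool_cam"])
    else: E=np.array(p["extrinsics"])
    return K,E
def proj(n,P,KE=None):
    K,E=KE or cam(n); P=np.atleast_2d(P); c=(P-E[:3,3])@E[:3,:3]; c=c*[1,-1,-1]
    u=c@K.T; return u[:,:2]/u[:,2:]
def ray(n,uv,z,KE=None):
    K,E=KE or cam(n); uv=np.atleast_2d(np.array(uv,float)); d=np.c_[(uv-K[:2,2])/[K[0,0],K[1,1]],np.ones(len(uv))]*[1,-1,-1]
    d=d@E[:3,:3].T; return E[:3,3]+d*((z-E[2,3])/d[:,2:])
E
python3 - <<'E'
from h import *
t=cv2.imread("pics/top0.png"); s=cv2.imread("pics/scene0.png")
a=cv2.resize(t[120:280,80:260],None,fx=4,fy=4,interpolation=cv2.INTER_CUBIC); a=cv2.resize(a,(675,600)); cv2.imwrite("pics/topcups.png",a)
b=cv2.resize(t[80:290,260:450],(543,600),interpolation=cv2.INTER_CUBIC); cv2.imwrite("pics/toprack.png",b)
c=cv2.resize(s[120:270,260:420],(640,600),interpolation=cv2.INTER_CUBIC); cv2.imwrite("pics/scenecups.png",c)
for n,px,z in [("a",(207,156),.085),("b",(123,213),.085),("c",(205,242),.085),("bin",(315,241),.08)]: print(n,ray("top",px,z).round(3))
print(bot.find_in("top","cup_a"));print(bot.find_in("top","bin"));print(bot.find_in("top","prong_0"))
print(bot.find_in("top","cup_a_eye"))
E
```

```text
a [[0.647 0.117 0.085]]
b [[0.498 0.33  0.085]]
c [[0.425 0.12  0.085]]
bin [[ 0.428 -0.165  0.08 ]]
[{'xy': [178.4, 87.6], 'conf': 0.78}, {'xy': [147.9, 313.3], 'conf': 0.69}, {'xy': [198.7, 157.4], 'conf': 0.62}, {'xy': [201.4, 240.9], 'conf': 0.56}]
[{'xy': [315.7, 241.7], 'conf': 0.56}]
[{'xy': [351.8, 146.0], 'conf': 0.62}]
[{'xy': [199.1, 159.6], 'conf': 0.88}]
```

View pics/topcups.png

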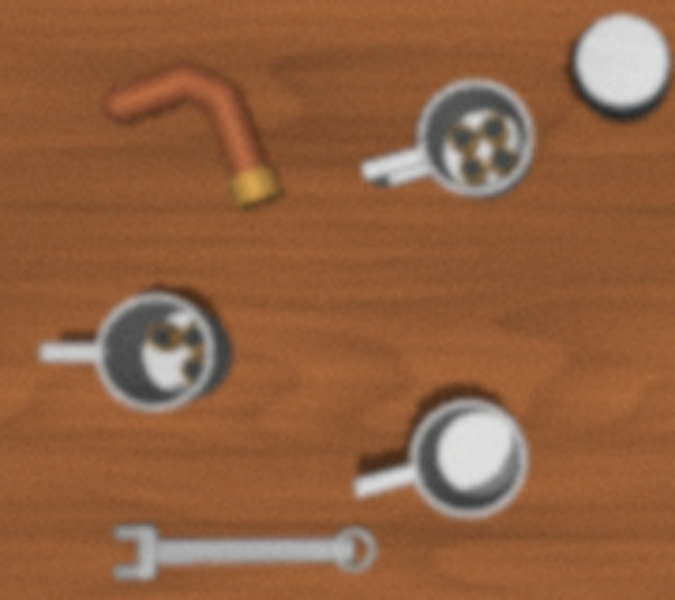

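View pics/toprack.png

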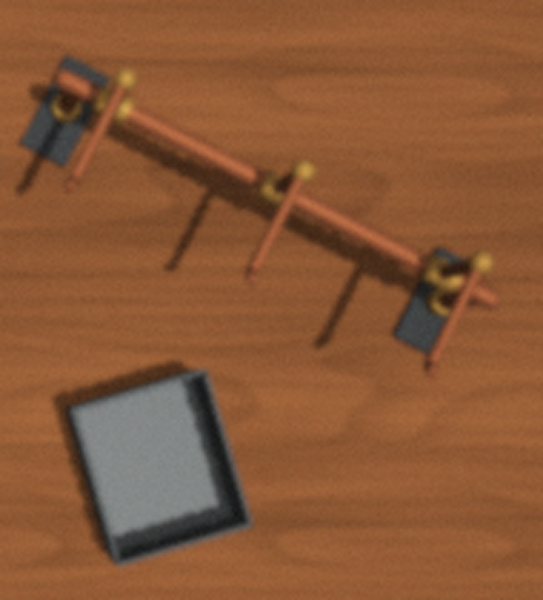

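View pics/scenecups.png

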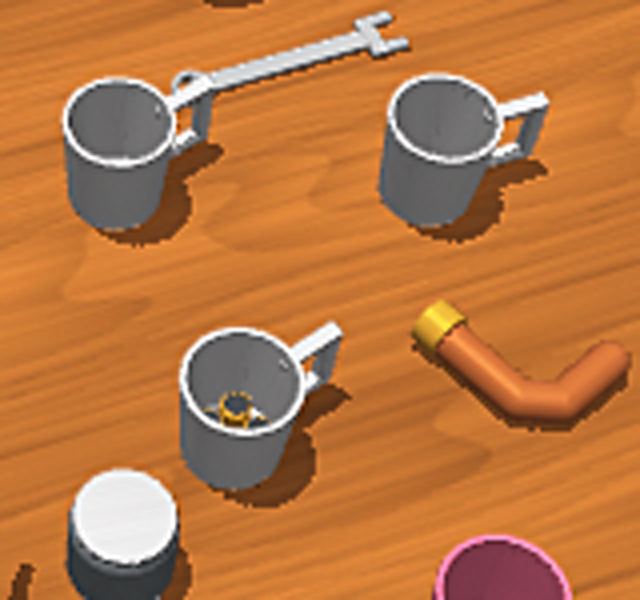

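Request:
apply_moves([
  [[0.7, -0.2, 0.3], [-8, 0, 0], 100],
  [[0.7, -0.2, 0.3], [-8, 0, 0], 100],
  [[0.7, -0.2, 0.3], [-8, 0, 0], 100],
  [[0.7, -0.2, 0.3], [-8, 0, 0], 100],
])

```text
time_s: 0.85
ee_pos: [0.2482, 0.5011, 0.4412]
tool_rot: [2.956, 0.534, 1.218]
force: [0.9, 0.3, -0.4]
grip_width: 0.995
```

```bash
cat > log.py <<'E'
from h import *
import json
s=bot.read_state()
open("log.jsonl","a").write(json.dumps({k:np.array(s[k]).tolist() for k in ["time_s","q","ee_pos","tool_rot"]})+"\n")
print(s["time_s"],s["q"].round(3),s["ee_pos"].round(4),s["tool_rot"].round(3),s["force"].round(1),s["grip_width"])
E
echo '{"time_s":0,"q":[1.16590377,0.08798915,1.37228710,-2.49879123e-05,1.68362940,-0.103089607],"ee_pos":[0.16343967,0.52503289,0.40350336],"tool_rot":[-3.14137933,2.30327579e-03,1.26899084]}' > log.jsonl
python3 log.py
```

```text
0.85 [ 1.078  0.271  1.132 -0.322  2.22  -0.323] [0.2482 0.5011 0.4412] [2.956 0.534 1.218] [ 0.9  0.3 -0.4] 0.9950602882811144
```

Request:
apply_moves([
  [[0.8, 0, 0], [0, 0, 0], 100],
  [[0.8, 0, 0], [0, 0, 0], 100],
  [[0.8, 0, 0], [-6, 0, 10], 100],
  [[0.8, 0, 0], [-6, 0, 10], 100],
  [[0, 0, 0], [0, 0, 0], 100],
])

```text
time_s: 1.48
ee_pos: [0.3443, 0.5014, 0.4394]
tool_rot: [2.911, 0.72, 1.512]
force: [-0.4, -0.5, 0.3]
grip_width: 0.999
```

```bash
python3 log.py
```

```text
1.475 [ 1.004  0.379  1.031 -0.667  2.165 -0.856] [0.3443 0.5014 0.4394] [2.911 0.72  1.512] [-0.4 -0.5  0.3] 0.998661543618979
```

Request:
apply_moves([
  [[0.5, 0, -0.8], [0, 0, 10], 100],
  [[0.5, 0, -0.8], [0, 0, 10], 100],
  [[0.5, 0, -0.8], [0, 0, 10], 100],
  [[0, 0, 0], [0, 0, 0], 100],
])

```text
time_s: 1.98
ee_pos: [0.3878, 0.5004, 0.3664]
tool_rot: [2.915, 0.719, 2.037]
force: [0.3, -0.8, 0.3]
grip_width: 1.001
```

```bash
python3 log.py
python3 - <<'E'
from h import *
import json
from scipy.optimize import least_squares
L=[json.loads(l) for l in open("log.jsonl")]
Rz=lambda a:R.from_euler('z',a).as_matrix(); Ry=lambda a:R.from_euler('y',a).as_matrix()
for s4 in(1,-1):
    print(s4,[np.degrees(R.from_matrix((Rz(q[0])@Ry(q[1]+q[2])@Rz(s4*q[3])@Ry(q[4])@Rz(q[5]+np.pi)).T@R.from_euler('xyz',l["tool_rot"]).as_matrix()).magnitude()).round(2) for l in L for q in [l["q"]]])
E
```

```text
1.975 [ 0.982  0.34   1.227 -0.739  1.696 -1.19 ] [0.3878 0.5004 0.3664] [2.915 0.719 2.037] [ 0.3 -0.8  0.3] 1.000976763463758
1 [np.float64(0.0), np.float64(0.0), np.float64(0.0), np.float64(0.0)]
-1 [np.float64(0.0), np.float64(36.89), np.float64(76.45), np.float64(84.74)]
```

```bash
cat > fk.py <<'E'
from h import *
import json
from scipy.optimize import least_squares
Rz=lambda a:R.from_euler('z',a).as_matrix(); Ry=lambda a:R.from_euler('y',a).as_matrix()
def fk(q,p):
    a1,h,L2,e,L3,d6=p
    Rf=Rz(q[0])@Ry(q[1]+q[2])
    w=Rz(q[0])@np.array([a1,0,h])+Rz(q[0])@Ry(q[1])@np.array([0,0,L2])+Rf@np.array([e,0,L3])
    Rt=Rf@Rz(q[3])@Ry(q[4])@Rz(q[5]+np.pi)
    return w+Rt[:,2]*d6,Rt,w
def fit():
    L=[json.loads(l) for l in open("log.jsonl")]
    f=lambda p:np.concatenate([fk(l["q"],p)[0]-l["ee_pos"] for l in L]+[1e-4*(np.array(p)-[0,.4,.4,0,.4,.08])])
    return least_squares(f,[0,.4,.4,0,.4,.08])
E
python3 -c "
from fk import *
r=fit();print(r.x.round(4),np.abs(r.fun[:-6]).max(),r.fun[-6:])"
```

```text
[ 0.0509 -0.0169  0.3036 -0.1281  0.4864  0.0508] 0.05192530263941941 [ 5.08609131e-06 -4.16851481e-05 -9.64277102e-06 -1.28145990e-05
  8.64011837e-06 -2.91726923e-06]
```

```bash
cat > fk.py <<'E'
from h import *
import json
from scipy.optimize import least_squares
Rz=lambda a:R.from_euler('z',a).as_matrix(); Ry=lambda a:R.from_euler('y',a).as_matrix()
P0=np.array([0,.06,.3,.35,0,.35,0,0,.08,0])
def fk(q,p):
    a1,y1,h,L2,e,L3,wx,wy,d6,tx=p
    Rf=Rz(q[0])@Ry(q[1]+q[2]); R4=Rf@Rz(q[3]); R5=R4@Ry(q[4])
    w=Rz(q[0])@np.array([a1,y1,h])+Rz(q[0])@Ry(q[1])@np.array([0,0,L2])+Rf@np.array([e,0,L3])+R4@np.array([wx,wy,0])
    Rt=R5@Rz(q[5]+np.pi)
    return w+R5@np.array([tx,0,d6]),Rt,w
def fit(free=range(10)):
    L=[json.loads(l) for l in open("log.jsonl")]
    free=list(free)
    def f(x):
        p=P0.copy();p[free]=x
        return np.concatenate([fk(l["q"],p)[0]-l["ee_pos"] for l in L]+[1e-3*(x-P0[free])])
    r=least_squares(f,P0[free]); p=P0.copy();p[free]=r.x
    return p,np.abs(r.fun[:-len(free)]).max()
E
cat > t.py <<'E'
from fk import *
for fr in ([1,2,3,5,8],[0,1,2,3,5,8],[1,2,3,4,5,8],[1,2,3,5,7,8],[1,2,3,5,6,8],range(10)):
    p,e=fit(fr);print(list(fr),p.round(4),e)
E
python3 t.py
```

```text
[1, 2, 3, 5, 8] [0.     0.053  0.0585 0.4328 0.     0.5126 0.     0.     0.1414 0.    ] 0.008556995469524153
[0, 1, 2, 3, 5, 8] [0.0145 0.0529 0.0614 0.4313 0.     0.4985 0.     0.     0.1412 0.    ] 0.008435947926215825
[1, 2, 3, 4, 5, 8] [0.     0.0566 0.1526 0.449  0.1007 0.4998 0.     0.     0.1514 0.    ] 5.083269608574525e-07
[1, 2, 3, 5, 7, 8] [0.     0.0508 0.061  0.4312 0.     0.5129 0.     0.0025 0.1413 0.    ] 0.008205506847583255
[1, 2, 3, 5, 6, 8] [0.     0.057  0.0845 0.4137 0.     0.5103 0.0265 0.     0.1228 0.    ] 0.002938687292785458
[0, 1, 2, 3, 4, 5, 6, 7, 8, 9] [0.     0.0566 0.1526 0.449  0.1006 0.4998 0.     0.     0.1514 0.    ] 1.798306930589355e-06
```

Request:
apply_moves([
  [[0, -0.5, 0.8], [10, 0, 0], 100],
  [[0, -0.5, 0.8], [10, 0, 0], 100],
  [[0, -0.5, 0.8], [10, 0, 0], 100],
  [[0, -0.5, 0.8], [10, 0, 0], 100],
  [[0, 0, 0], [0, 0, 0], 100],
])

```text
time_s: 2.6
ee_pos: [0.3878, 0.4396, 0.4707]
tool_rot: [2.609, 0.068, 1.912]
force: [0.3, -1.3, 0.3]
grip_width: 1.001
```

```bash
python3 log.py; python3 t.py
```

```text
2.6 [ 0.826  0.027  1.346 -0.301  1.323 -1.098] [0.3878 0.4396 0.4707] [2.609 0.068 1.912] [ 0.3 -1.3  0.3] 1.0007380517104745
[1, 2, 3, 5, 8] [0.     0.0546 0.0754 0.4184 0.     0.5187 0.     0.     0.1457 0.    ] 0.008481574816557313
[0, 1, 2, 3, 5, 8] [0.0147 0.0546 0.0776 0.4179 0.     0.504  0.     0.     0.1455 0.    ] 0.008406082383623725
[1, 2, 3, 4, 5, 8] [0.     0.0566 0.1526 0.449  0.1007 0.4998 0.     0.     0.1514 0.    ] 5.195177320005406e-07
[1, 2, 3, 5, 7, 8] [0.     0.0505 0.0789 0.4161 0.     0.519  0.     0.0045 0.1453 0.    ] 0.007804449052534523
[1, 2, 3, 5, 6, 8] [0.     0.0575 0.0978 0.4014 0.     0.5191 0.0173 0.     0.1348 0.    ] 0.005731249576245712
[0, 1, 2, 3, 4, 5, 6, 7, 8, 9] [ 0.      0.0566  0.1526  0.449   0.1007  0.4998  0.      0.      0.1514
 -0.    ] 7.514765305582927e-07
```

Request:
apply_moves([
  [[0.5, -0.5, 0], [8, 8, -5], 100],
  [[0.5, -0.5, 0], [8, 8, -5], 100],
  [[0.5, -0.5, 0], [8, 8, -5], 100],
  [[0.5, -0.5, 0], [8, 8, -5], 100],
  [[0, 0, 0], [0, 0, 0], 100],
])

```text
time_s: 3.22
ee_pos: [0.4497, 0.3806, 0.4627]
tool_rot: [3.033, -0.478, 1.509]
force: [-0.6, 0.9, -0.6]
grip_width: 0.996
```

```bash
python3 log.py; python3 t.py
```

```text
3.225 [ 0.523  0.04   1.342  0.333  1.399 -0.957] [0.4497 0.3806 0.4627] [ 3.033 -0.478  1.509] [-0.6  0.9 -0.6] 0.9957814826111692
[1, 2, 3, 5, 8] [0.     0.0559 0.0758 0.4204 0.     0.5191 0.     0.     0.1486 0.    ] 0.008701217901081804
[0, 1, 2, 3, 5, 8] [0.0124 0.0559 0.0774 0.4204 0.     0.5066 0.     0.     0.1484 0.    ] 0.008666758406528197
[1, 2, 3, 4, 5, 8] [0.     0.0566 0.1526 0.449  0.1007 0.4998 0.     0.     0.1514 0.    ] 4.2557131213483146e-07
[1, 2, 3, 5, 7, 8] [0.     0.0539 0.0776 0.4189 0.     0.5193 0.     0.0022 0.1484 0.    ] 0.008333976826268796
[1, 2, 3, 5, 6, 8] [0.     0.0571 0.1004 0.398  0.     0.5208 0.0154 0.     0.1359 0.    ] 0.006639154581264628
[0, 1, 2, 3, 4, 5, 6, 7, 8, 9] [ 0.      0.0566  0.1526  0.449   0.1007  0.4998  0.      0.      0.1514
 -0.    ] 7.707463363093581e-07
```

```bash
cat > geo.py <<'E'
from fk import *
P=np.array([0,.0566,.1526,.449,.1007,.4998,0,0,.1514,0])
P,_=fit([1,2,3,4,5,8])
LO=np.array([-3.1,-.76,.27,-1.08,.17,-2.57]);HI=np.array([3.1,2.03,2.55,4.22,2.65,2.57])
rng=np.random.default_rng(0)
def ik(pos,Rm,q0=None,n=25,marg=.04):
    """flange pos; returns list of solutions"""
    sols=[]
    def f(q):
        t,Rt,_=fk(q,P); return np.r_[(t-pos)*5,R.from_matrix(Rm.T@Rt).as_rotvec()]
    st=[q0] if q0 is not None else []
    st+=[rng.uniform(LO,HI) for _ in range(n)]
    for s in st:
        r=least_squares(f,np.clip(s,LO+marg+1e-3,HI-marg-1e-3),bounds=(LO+marg,HI-marg),max_nfev=60)
        if np.abs(r.fun).max()<1e-3 and not any(np.abs(r.x-x).max()<.05 for x in sols): sols.append(r.x)
    return sols
def toolR(az,p,roll=0):
    """tool z at azimuth az, pitched p below horizontal (deg), camera up at roll 0; roll about tool z"""
    az,p=np.radians(az),np.radians(p)
    z=np.array([np.cos(az)*np.cos(p),np.sin(az)*np.cos(p),-np.sin(p)])
    y=np.array([-np.cos(az)*np.sin(p),-np.sin(az)*np.sin(p),-np.cos(p)])
    x=np.cross(y,z)
    return np.c_[x,y,z]@Rz(np.radians(roll))
E
cat > t2.py <<'E'
from geo import *
KE=cam("top")
cups={}
for n,c,h in [("a",(206.9,156.8),(177.3,165.3)),("b",(121.6,213.6),(90.7,213.6)),("c",(204.8,241.9),(175.2,250.4))]:
    C=ray("top",c,.085)[0];H=ray("top",h,.074)[0]
    d=H-C; print(n,C.round(3),"az",np.degrees(np.arctan2(d[1],d[0])).round(1),"len",np.hypot(*d[:2]).round(3),"(82)")
for r,t in [((304.4,107.3),(285.2,144.4)),((366.4,139.9),(347.5,175.5)),((429.4,172.1),(410.9,208.1))]:
    A=ray("top",r,.2)[0];B=ray("top",t,.21)[0];d=A-B;print("prong",A.round(3),B.round(3),np.degrees(np.arctan2(d[1],d[0])).round(1),np.hypot(*d[:2]).round(3))
for c in [(68,407),(206,372),(248,523),(117,562)]:
    print("bin",ray("top",(260+c[0]/2.857,80+c[1]/2.857),.08)[0].round(3))
E
python3 t2.py
```

```text
a [0.645 0.117 0.085] az 105.3 len 0.081 (82)
b [0.497 0.334 0.085] az 90.2 len 0.082 (82)
c [0.425 0.12  0.085] az 106.4 len 0.081 (82)
prong [ 0.748 -0.123  0.2  ] [ 0.658 -0.077  0.21 ] -27.0 0.101
prong [ 0.672 -0.27   0.2  ] [ 0.586 -0.222  0.21 ] -29.0 0.098
prong [ 0.596 -0.419  0.2  ] [ 0.511 -0.37   0.21 ] -29.6 0.098
bin [ 0.476 -0.084  0.08 ]
bin [ 0.508 -0.21   0.08 ]
bin [ 0.371 -0.248  0.08 ]
bin [ 0.336 -0.128  0.08 ]
```

```bash
cat > t3.py <<'E'
from geo import *
cups={"a":(.645,.117,105.3),"b":(.497,.334,90.2),"c":(.425,.12,106.4)}
def grasp(c,p,roll,zg=.058,xg=.078,dz=0):
    x,y,az=cups[c];a=np.radians(az);g=np.array([x+xg*np.cos(a),y+xg*np.sin(a),zg+dz])
    Rm=toolR(az+180,p,roll); return g-Rm[:,2]*.155,Rm
for c in "abc":
    for roll in (0,180):
        o=[]
        for p in (10,20,30,45,60,75,90):
            s=ik(*grasp(c,p,roll),n=8); o.append((p,len(s)))
        print(c,roll,o)
d=np.array([.889,-.457,0]);m=np.array([.672,-.2705,.2]);yv=np.array([.457,.889,0])
pr=[m+k*.165*yv-.055*d for k in(-1,0,1)];print(np.round(pr,3))
for i in range(3):
    for az in(62.8,242.8):
      for roll in(0,180):
        o=[]
        for p in (20,45,70,90,110):
            g=pr[i]+[0,0,.03];Rm=toolR(az+180,p,roll);o.append((p,len(ik(g-Rm[:,2]*.155,Rm,n=8))))
        print("prong",i,az,roll,o)
b=np.array([.423,-.1675,.2])
print("pour: tool az, p -> rolls ok")
for az in range(0,360,45):
    for p in (0,20):
        o=[]
        for roll in range(-180,180,45):
            Rm=toolR(az,p,roll);g=b-.08*Rm[:,2]; o.append((roll,len(ik(g-.155*Rm[:,2],Rm,n=6))))
        print(az,p,o)
E
time python3 t3.py
```

```text
a 0 [(10, 0), (20, 0), (30, 0), (45, 0), (60, 0), (75, 0), (90, 0)]
a 180 [(10, 0), (20, 0), (30, 1), (45, 1), (60, 1), (75, 1), (90, 1)]
b 0 [(10, 0), (20, 1), (30, 1), (45, 1), (60, 1), (75, 1), (90, 0)]
b 180 [(10, 1), (20, 1), (30, 1), (45, 1), (60, 1), (75, 1), (90, 1)]
c 0 [(10, 1), (20, 1), (30, 0), (45, 1), (60, 0), (75, 0), (90, 0)]
c 180 [(10, 1), (20, 1), (30, 1), (45, 1), (60, 1), (75, 1), (90, 1)]
[[ 0.548 -0.392  0.2  ]
 [ 0.623 -0.245  0.2  ]
 [ 0.699 -0.099  0.2  ]]
prong 0 62.8 0 [(20, 0), (45, 0), (70, 0), (90, 0), (110, 0)]
prong 0 62.8 180 [(20, 0), (45, 1), (70, 1), (90, 1), (110, 1)]
prong 0 242.8 0 [(20, 1), (45, 1), (70, 1), (90, 1), (110, 1)]
prong 0 242.8 180 [(20, 0), (45, 0), (70, 0), (90, 0), (110, 0)]
prong 1 62.8 0 [(20, 0), (45, 0), (70, 0), (90, 0), (110, 0)]
prong 1 62.8 180 [(20, 0), (45, 1), (70, 1), (90, 1), (110, 1)]
prong 1 242.8 0 [(20, 1), (45, 1), (70, 1), (90, 1), (110, 1)]
prong 1 242.8 180 [(20, 0), (45, 0), (70, 0), (90, 0), (110, 0)]
prong 2 62.8 0 [(20, 0), (45, 0), (70, 0), (90, 0), (110, 0)]
prong 2 62.8 180 [(20, 0), (45, 1), (70, 1)
[... 880 characters left out ...]
), (-90, 0), (-45, 0), (0, 0), (45, 0), (90, 0), (135, 0)]
180 20 [(-180, 0), (-135, 0), (-90, 0), (-45, 0), (0, 0), (45, 0), (90, 0), (135, 0)]
225 0 [(-180, 0), (-135, 0), (-90, 0), (-45, 0), (0, 0), (45, 0), (90, 0), (135, 0)]
225 20 [(-180, 1), (-135, 1), (-90, 1), (-45, 0), (0, 1), (45, 1), (90, 1), (135, 1)]
270 0 [(-180, 0), (-135, 0), (-90, 0), (-45, 0), (0, 0), (45, 0), (90, 0), (135, 0)]
270 20 [(-180, 0), (-135, 0), (-90, 0), (-45, 0), (0, 0), (45, 0), (90, 0), (135, 0)]
315 0 [(-180, 0), (-135, 0), (-90, 0), (-45, 0), (0, 0), (45, 0), (90, 0), (135, 0)]
315 20 [(-180, 0), (-135, 0), (-90, 0), (-45, 0), (0, 0), (45, 0), (90, 0), (135, 0)]
real	2m46.669s
user	2m44.321s
sys	0m0.152s
```

```bash
cat > geo.py <<'E'
from fk import *
P=np.array([0,.0566,.1526,.449,.1007,.4998,0,0,.1514,0])
P,_=fit([1,2,3,4,5,8])
LO=np.array([-3.1,-.76,.27,-1.08,.17,-2.57]);HI=np.array([3.1,2.03,2.55,4.22,2.65,2.57])
def ik(pos,Rm,marg=.03,full=False):
    _,y1,h,L2,e,L3,_,_,d6,_=P
    w=pos-Rm[:,2]*d6; rr=np.hypot(w[0],w[1]); out=[]
    if rr<abs(y1): return out
    D=np.hypot(e,L3); g=np.arctan2(e,L3)
    for s in(1,-1):
        xr=s*np.sqrt(rr**2-y1**2); q1=np.arctan2(w[1],w[0])-np.arctan2(y1,xr)
        zz=w[2]-h; c=(xr**2+zz**2-L2**2-D**2)/(2*L2*D)
        if abs(c)>1: continue
        for k in(1,-1):
            b=k*np.arccos(c); q3=b-g   # angle of D from L2 direction (positive = toward +x)
            q2=np.arctan2(xr,zz)-np.arctan2(D*np.sin(b),L2+D*np.cos(b))
            M=(Rz(q1)@Ry(q2+q3)).T@Rm@Rz(np.pi).T
            for sg in(1,-1):
                q5=sg*np.arctan2(np.hypot(M[0,2],M[1,2]),M[2,2])
                q4=np.arctan2(sg*M[1,2],sg*M[0,2]); q6=np.arctan2(sg*M[2,1],-sg*M[2,0])
                q=np.array([q1,q2,q3,q4,q5,q6]); q=(q+np.pi)%(2*np.pi)-np.pi
                for o4 in(0,2*np.pi):
                    qq=q.copy();qq[3]+=o4
                    if full or ((qq>LO+marg)&(qq<HI-marg)).all(): out.append(qq)
    return out
def toolR(az,p,roll=0):
    """tool z at azimuth az, pitched p below horizontal (deg), camera up at roll 0; roll about tool z"""
    az,p=np.radians(az),np.radians(p)
    z=np.array([np.cos(az)*np.cos(p),np.sin(az)*np.cos(p),-np.sin(p)])
    y=np.array([-np.cos(az)*np.sin(p),-np.sin(az)*np.sin(p),-np.cos(p)])
    x=np.cross(y,z)
    return np.c_[x,y,z]@Rz(np.radians(roll))
E
cat > t3.py <<'E'
from geo import *
s=bot.read_state();T=fk(s["q"],P);print([q.round(3) for q in ik(T[0],T[1])],s["q"].round(3))
cups={"a":(.645,.117,105.3),"b":(.497,.334,90.2),"c":(.425,.12,106.4)}
def grasp(c,p,roll,zg=.058,xg=.078,dz=0):
    x,y,az=cups[c];a=np.radians(az);g=np.array([x+xg*np.cos(a),y+xg*np.sin(a),zg+dz])
    Rm=toolR(az+180,p,roll); return g-Rm[:,2]*.155,Rm
for c in "abc":
    for roll in (0,180):
        print(c,roll,[p for p in range(0,120,10) if ik(*grasp(c,p,roll))])
d=np.array([.889,-.457,0]);m=np.array([.672,-.2705,.2]);yv=np.array([.457,.889,0])
pr=[m+k*.165*yv-.055*d for k in(-1,0,1)]
for i in range(3):
    for az in(62.8,242.8):
      for roll in(0,180):
        o=[]
        for p in range(0,150,10):
            g=pr[i]+[0,0,.03];Rm=toolR(az+180,p,roll)
            if ik(g-Rm[:,2]*.155,Rm):o.append(p)
        print("prong",i,az,roll,o)
# pour: cup grasped at pg with tool roll 180 ; lip over bin centre
b=np.array([.423,-.1675,.11])
def pour(az,p,roll,pg,lip=b):
    Rm=toolR(az,p,roll)
    Rg=toolR(180,pg,180) # cup frame: x handle => tool az 180
    Rc=Rm@Rg.T           # cup axes in world
    gc=np.array([.078,0,.058])
    zc=Rc[:,2]; dn=-np.array([0,0,1.])+zc*zc[2]; dn/=np.linalg.norm(dn)
    lipc=np.array([0,0,.085])+ .04*(Rc.T@dn)
    g=lip-Rc@lipc+Rc@gc
    return g-.155*Rm[:,2],Rm,zc,g
if __name__=="__main__":
  for pg in (30,40):
   for az in range(0,360,15):
    for p in (-20,0,10,20):
        o=[]
        for roll in range(-180,180,20):
            t,Rm,zc,g=pour(az,p,roll,pg)
            if zc[2]<.3 and ik(t,Rm): o.append((roll,int(np.degrees(np.arccos(zc[2])))))
        if o and max(x[1] for x in o)>105: print(pg,az,p,o)
E
time python3 t3.py
```

```text
[array([ 0.523,  0.04 ,  1.342,  0.333,  1.399, -0.957])] [ 0.523  0.04   1.342  0.333  1.399 -0.957]
a 0 []
a 180 [30, 40, 50, 60, 70, 80, 90, 100, 110]
b 0 [20, 30, 40, 50, 60, 70, 80]
b 180 [10, 20, 30, 40, 50, 60, 70, 80, 90, 100, 110]
c 0 [10, 20, 30, 40]
c 180 [10, 20, 30, 40, 50, 60, 70, 80, 90, 100, 110]
prong 0 62.8 0 []
prong 0 62.8 180 [30, 40, 50, 60, 70, 80, 90, 100, 110, 120, 130, 140]
prong 0 242.8 0 [0, 10, 20, 30, 40, 50, 60, 70, 80, 90, 100, 110, 120, 130, 140]
prong 0 242.8 180 []
prong 1 62.8 0 []
prong 1 62.8 180 [30, 40, 50, 60, 70, 80, 90, 100, 110, 120, 130, 140]
prong 1 242.8 0 [0, 10, 20, 30, 40, 50, 60, 70, 80, 90, 100, 110, 120, 130, 140]
prong 1 242.8 180 []
prong 2 62.8 0 []
prong 2 62.8 180 [30, 40, 50, 60, 70, 80, 90, 100, 110, 120, 130, 140]
prong 2 242.8 0 [0, 10, 20, 30, 40, 50, 60, 70, 80, 90, 100, 110, 120, 130, 140]
prong 2 242.8 180 []
30 0 -20 [(60, 125), (80, 108), (100, 91), (120, 76)]
30 0 10 [(40, 124), (60, 109), (80, 93), (100, 76)]
30 0 20 [(20, 126), (40, 116), (60, 103), (80, 88)]
30 15 -20 [(-60, 125), (-40, 142), (-20, 159), (0, 170)
[... 8263 characters left out ...]
7), (60, 105), (80, 91), (100, 75)]
40 195 20 [(-80, 84), (0, 120), (20, 117), (40, 109), (60, 98), (80, 84)]
40 210 0 [(20, 136), (40, 125), (60, 112), (80, 97), (100, 82)]
40 210 10 [(-100, 75), (-80, 91), (0, 130), (20, 126), (40, 117), (60, 105), (80, 91), (100, 75)]
40 210 20 [(-80, 84), (0, 120), (20, 117), (40, 109), (60, 98), (80, 84)]
40 225 0 [(60, 112), (80, 97), (100, 82)]
40 225 10 [(-100, 75), (0, 130), (20, 126), (40, 117), (60, 105), (80, 91), (100, 75)]
40 225 20 [(-80, 84), (0, 120), (20, 117), (40, 109), (60, 98), (80, 84)]
40 240 20 [(-80, 84), (20, 117), (40, 109), (60, 98), (80, 84)]
40 315 -20 [(-120, 81), (-40, 140), (120, 81)]
real	0m7.146s
user	0m5.855s
sys	0m0.320s
```

```bash
cat > plan.py <<'E'
from t3 import *
def Tn(g,Rm): return g-.155*Rm[:,2],Rm
def cupgrasp(x,y,az,p,back=0,xg=.079,zg=.069,roll=180):
    a=np.radians(az);g=np.array([x+xg*np.cos(a),y+xg*np.sin(a),zg]);Rm=toolR(az+180,p,roll)
    return Tn(g-back*Rm[:,2],Rm)
def cuppose(Rc,pt_cup,pt_world,pg,xg=.079,zg=.069):
    """flange so that cup point pt_cup is at pt_world with cup rotation Rc"""
    Rg=toolR(180,pg,180); Rm=Rc@Rg
    g=pt_world+Rc@(np.array([xg,0,zg])-pt_cup)
    return Tn(g,Rm)
def cupR(az,tilt): return Rz(np.radians(az))@Ry(-np.radians(tilt))  # tilt mouth away from handle
def pourpose(az,tilt,lip,pg):
    Rc=cupR(az,tilt); zc=Rc[:,2]
    lipc=np.array([-.04,0,.085]) if tilt>0 else np.array([.04,0,.085])
    return cuppose(Rc,lipc,lip,pg)
def state():
    s=bot.read_state();return s["ee_pos"],R.from_euler('xyz',s["tool_rot"]).as_matrix(),s["q"]
def steps(T0,T1,n=None,q=None,name=""):
    dp=T1[0]-T0[0];rv=R.from_matrix(T1[1]@T0[1].T).as_rotvec(degrees=True)
    k=max(np.abs(dp).max()/.0295,np.linalg.norm(dp)/.055,np.linalg.norm(rv)/10.0,1)
    n=n or int(np.ceil(k))
    q0=q;bad=0;mx=0
    for i in range(n+1):
        f=i/n;S=ik(T0[0]+dp*f,R.from_rotvec(rv*f,degrees=True).as_matrix()@T0[1])
        if not S: bad+=1;continue
        S=min(S,key=lambda s:np.abs(s-q0).sum()) if q0 is not None else S[0]
        if q0 is not None and i: mx=max(mx,np.abs(S-q0).max())
        q0=S
    print(name,"rows",n,"shift",(dp/n/.03).round(2).tolist(),"turn",(rv/n).round(1).tolist(),"bad",bad,"maxdq/row",round(mx,2),"qend",None if q0 is None else q0.round(2).tolist())
    return q0
E
sed -i 's/^s=bot.*$//; ' t3.py; python3 - <<'E'
import re
s=open('t3.py').read()
i=s.index('for c in "abc"'); j=s.index('d=np.array'); k=s.index('for i in range(3)'); l=s.index('# pour'); m=s.index('if __name__')
open('t3.py','w').write(s[:i]+s[j:k]+s[l:m])
E
cat > t4.py <<'E'
from plan import *
p0,R0,q=state()
pg=50
cur=(p0,R0)
binc=np.array([.423,-.1675,.1]); f=np.array([.457,.889,0])
for c,pi in (("a",0),("b",1)):
    C=cups[c]
    pre=cupgrasp(*C,pg,.08); gr=cupgrasp(*C,pg)
    seq=[("pre",pre),("grasp",gr),("lift",(gr[0]+[0,0,.15],gr[1])),
     ("prepour",pourpose(62.8,20,binc+.03*f+[0,0,.12],pg)),
     ("pour60",pourpose(62.8,75,binc+.03*f+[0,0,.02],pg)),("pour90",pourpose(62.8,100,binc+.03*f,pg)),("pour130",pourpose(62.8,130,binc+.03*f,pg)),
     ("back",pourpose(62.8,60,binc+.03*f+[0,0,.12],pg)),
     ("prehang",cuppose(cupR(62.8,60),np.array([.05,0,.04]),pr[pi]-.06*d,pg)),
     ("hang",cuppose(cupR(62.8,60),np.array([.05,0,.04]),pr[pi],pg))]
    for n,T in seq:
        q=steps(cur,T,None,q,c+" "+n);cur=T
E
python3 t4.py
```

```text
a pre rows 9 shift [0.5, -0.15, -0.79] turn [-5.0, -1.1, -8.4] bad 0 maxdq/row 0.16 qend [0.58, 0.53, 1.2, -0.66, 1.65, 0.34]
a grasp rows 3 shift [0.15, -0.55, -0.68] turn [0.0, 0.0, 0.0] bad 0 maxdq/row 0.05 qend [0.51, 0.54, 1.3, -0.68, 1.51, 0.36]
a lift rows 6 shift [0.0, 0.0, 0.83] turn [0.0, 0.0, 0.0] bad 0 maxdq/row 0.04 qend [0.51, 0.43, 1.15, -0.68, 1.72, 0.19]
a prepour rows 10 shift [-0.28, -0.93, 0.18] turn [2.0, -0.2, -4.2] bad 0 maxdq/row 0.06 qend [0.0, 0.07, 1.43, -0.32, 1.79, 0.43]
a pour60 rows 7 shift [-0.46, -0.9, -0.16] turn [7.0, -3.6, 0.0] bad 0 maxdq/row 0.14 qend [-0.72, -0.1, 1.7, 0.59, 1.68, -0.22]
a pour90 rows 3 shift [-0.49, -0.95, -0.67] turn [7.4, -3.8, -0.0] bad 0 maxdq/row 0.12 qend [-1.0, 0.08, 1.76, 0.9, 1.86, -0.51]
a pour130 rows 4 shift [-0.31, -0.59, -0.8] turn [6.7, -3.4, 0.0] bad 0 maxdq/row 0.09 qend [-1.16, 0.41, 1.75, 1.14, 2.12, -0.72]
a back rows 9 shift [0.41, 0.79, 0.96] turn [-6.9, 3.6, 0.0] bad 0 maxdq/row 0.13 qend [-0.5, -0.13, 1.49, 0.36, 1.78, 0.04]
a prehang rows 11 shift [0.06, -0.9, -0.23] turn [0.0, 0.0, 0.0] bad 0 maxdq/row
[... 740 characters left out ...]
d 0 maxdq/row 0.14 qend [-0.72, -0.1, 1.7, 0.59, 1.68, -0.22]
b pour90 rows 3 shift [-0.49, -0.95, -0.67] turn [7.4, -3.8, -0.0] bad 0 maxdq/row 0.12 qend [-1.0, 0.08, 1.76, 0.9, 1.86, -0.51]
b pour130 rows 4 shift [-0.31, -0.59, -0.8] turn [6.7, -3.4, 0.0] bad 0 maxdq/row 0.09 qend [-1.16, 0.41, 1.75, 1.14, 2.12, -0.72]
b back rows 9 shift [0.41, 0.79, 0.96] turn [-6.9, 3.6, 0.0] bad 0 maxdq/row 0.13 qend [-0.5, -0.13, 1.49, 0.36, 1.78, 0.04]
b prehang rows 6 shift [0.53, -0.84, -0.42] turn [0.0, 0.0, 0.0] bad 0 maxdq/row 0.06 qend [-0.65, 0.22, 1.27, 0.35, 1.7, -0.14]
b hang rows 2 shift [0.89, -0.46, 0.0] turn [0.0, 0.0, 0.0] bad 0 maxdq/row 0.09 qend [-0.63, 0.36, 1.1, 0.35, 1.73, -0.11]
```

Grey cup candidates in the enlarged top crop: (207,157) holds 4 caps, (122,214) holds at least 3, (205,242) is empty. All three are bare metal, so they are cup_a, cup_b and cup_c. The pink cup (175,87) and purple cup (147,315) are excluded. I start with the cup at (207,157): pinch its handle corner.

Request:
apply_moves([
  [[0.5, -0.15, -0.79], [-5.0, -1.1, -8.4], 50],
  [[0.5, -0.15, -0.79], [-5.0, -1.1, -8.4], 50],
  [[0.5, -0.15, -0.79], [-5.0, -1.1, -8.4], 50],
  [[0.5, -0.15, -0.79], [-5.0, -1.1, -8.4], 50],
  [[0.5, -0.15, -0.79], [-5.0, -1.1, -8.4], 50],
  [[0.5, -0.15, -0.79], [-5.0, -1.1, -8.4], 50],
  [[0.5, -0.15, -0.79], [-5.0, -1.1, -8.4], 50],
  [[0.5, -0.15, -0.79], [-5.0, -1.1, -8.4], 50],
  [[0.5, -0.15, -0.79], [-5.0, -1.1, -8.4], 50],
  [[0, 0, 0], [0, 0, 0], 50],
])

```text
time_s: 4.47
ee_pos: [0.5827, 0.3422, 0.2462]
tool_rot: [2.433, 0.006, 0.278]
force: [0.3, 0.5, -1.0]
grip_width: 0.502
```

```bash
cat > overlay.py <<'E'
import sys
from plan import *
def draw(n,fn,cup,crop=None,sc=3,KE=None):
    im=bot.grab_frame(n);KE=KE or cam(n);im=im.copy()
    x,y,az=cup;Rc=cupR(az,0)
    pts=[[.04*np.cos(a),.04*np.sin(a),.085] for a in np.linspace(0,6.28,40)]+[[.034*np.cos(a),.034*np.sin(a),0] for a in np.linspace(0,6.28,40)]
    for xx in(.038,.072,.082):
        for yy in(-.006,.006): 
            for zz in np.linspace(.012,.074,12): pts.append([xx,yy,zz])
    W=np.array(pts)@Rc.T+[x,y,0]
    if crop: x0,y0,x1,y1=crop
    else: x0,y0,x1,y1=0,0,512,384
    out=cv2.resize(im[y0:y1,x0:x1],None,fx=sc,fy=sc,interpolation=cv2.INTER_CUBIC)
    for u,v in proj(n,W,KE): 
        c=(int((u-x0+.5)*sc),int((v-y0+.5)*sc)); cv2.circle(out,c,1,(255,0,255),-1)
    cv2.imwrite(fn,out)
E
python3 - <<'E'
from overlay import *
KE=cam("wrist")
draw("wrist","pics/w1.png",cups["a"],None,1.5,KE)
draw("scene","pics/s1.png",cups["a"],(250,120,420,260),4)
p,Rm,q=state();T=cupgrasp(*cups["a"],50,.08);print((p-T[0]).round(4),R.from_matrix(T[1]@Rm.T).as_rotvec(degrees=True).round(2))
steps((p,Rm),cupgrasp(*cups["a"],50),None,q,"grasp")
E
```

```text
[-0.0015  0.0032  0.0023] [ 0.37  0.22 -0.69]
grasp rows 3 shift [0.17, -0.59, -0.71] turn [0.1, 0.1, -0.2] bad 0 maxdq/row 0.05 qend [0.51, 0.54, 1.3, -0.68, 1.51, 0.36]
```

View pics/w1.png

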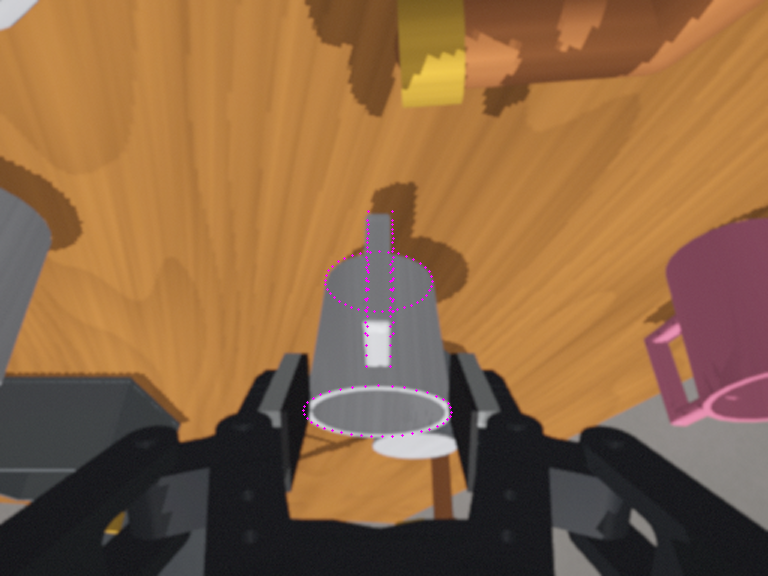

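View pics/s1.png

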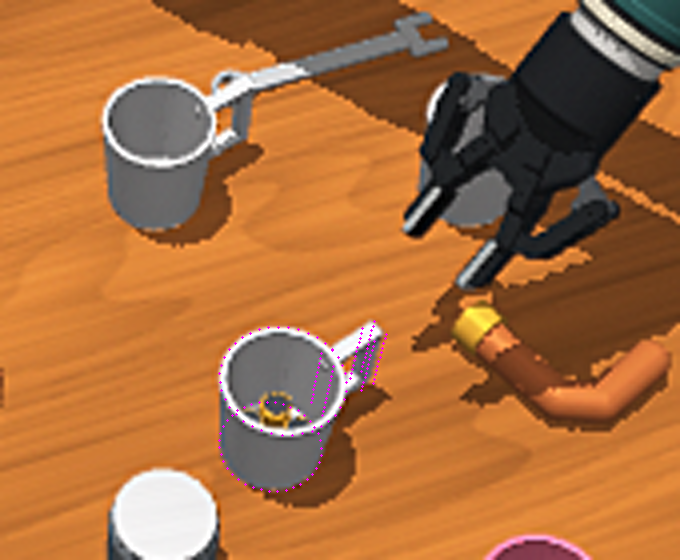

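The overlay matches the cup, with the handle centred between the fingers at about (378,340) in the 1.5x wrist view. Now grasp.

Request:
apply_moves([
  [[0.17, -0.59, -0.71], [0.1, 0.1, -0.2], 50],
  [[0.17, -0.59, -0.71], [0.1, 0.1, -0.2], 50],
  [[0.17, -0.59, -0.71], [0.1, 0.1, -0.2], 50],
  [[0, 0, 0], [0, 0, 0], 50],
  [[0, 0, 0], [0, 0, 0], 0],
  [[0, 0, 0], [0, 0, 0], 0],
  [[0, 0, 0], [0, 0, 0], 0],
  [[0, 0, 0], [0, 0, 0], 0],
  [[0, 0, 0], [0, 0, 0], 0],
], force=100)

```text
time_s: 5.7
ee_pos: [0.5989, 0.289, 0.1903]
tool_rot: [2.443, -0.003, 0.266]
force: [-3.1, 3.4, 7.0]
grip_width: 0.113
```

```bash
python3 - <<'E'
from overlay import *
KE=cam("wrist");draw("wrist","pics/w2.png",cups["a"],None,1.2,KE)
p,Rm,q=state();T=cupgrasp(*cups["a"],50);print((p-T[0]).round(4),R.from_matrix(T[1]@Rm.T).as_rotvec(degrees=True).round(2),bot.read_state()["force"])
E
```

```text
[ 0.0011 -0.0003  0.0025] [-0.05  0.17  0.07] [-2.48375375  3.22962118  7.4218084 ]
```

View pics/w2.png

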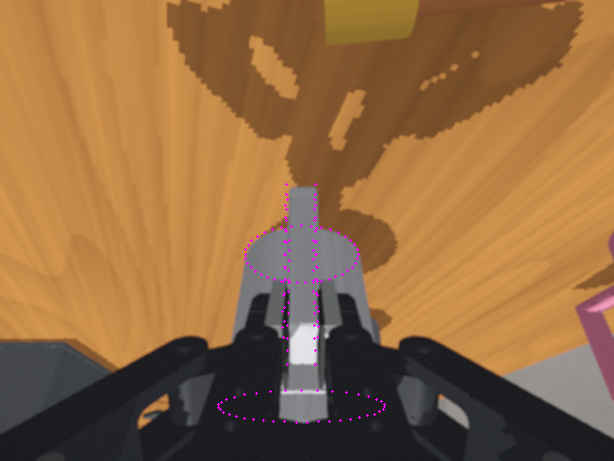

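Fingers are closed on the handle at (302,330). Lift.

Request:
apply_moves([
  [[0, 0, 0.4], [0, 0, 0], 0],
  [[0, 0, 0.8], [0, 0, 0], 0],
  [[0, 0, 0.8], [0, 0, 0], 0],
  [[0, 0, 0.8], [0, 0, 0], 0],
  [[0, 0, 0.8], [0, 0, 0], 0],
  [[0, 0, 0.8], [0, 0, 0], 0],
  [[0, 0, 0.6], [0, 0, 0], 0],
  [[0, 0, 0], [0, 0, 0], 0],
])

```text
time_s: 6.75
ee_pos: [0.599, 0.2876, 0.3402]
tool_rot: [2.444, -0.004, 0.265]
force: [0.7, 0.5, -3.6]
grip_width: 0.112
```

```bash
cat > snap.py <<'E'
import sys
from h import *
for a in sys.argv[1:]:
    n,fn=a.split(":");im=bot.grab_frame(n);cv2.imwrite(f"pics/{fn}.png",cv2.resize(im,(768,576),interpolation=cv2.INTER_CUBIC))
print(bot.read_state()["time_s"],bot.read_state()["grip_width"])
E
python3 snap.py scene:s3 top:t3
cat > t5.py <<'E'
from plan import *
import sys
pg=50;f=np.array([.457,.889,0])
bx,by=float(sys.argv[1]),float(sys.argv[2])
binc=np.array([bx,by,.1])
p,Rm,q=state();cur=(p,Rm)
for n,T in [("prepour",pourpose(62.8,20,binc+.03*f+[0,0,.12],pg)),
     ("pour75",pourpose(62.8,75,binc+.03*f+[0,0,.02],pg)),("pour100",pourpose(62.8,100,binc+.03*f,pg)),("pour130",pourpose(62.8,130,binc+.03*f,pg))]:
    q=steps(cur,T,None,q,n);cur=T
E
python3 t5.py .423 -.1675
```

```text
6.85 0.11421134977404263
prepour rows 10 shift [-0.28, -0.92, 0.18] turn [2.0, -0.2, -4.2] bad 0 maxdq/row 0.06 qend [0.0, 0.07, 1.43, -0.32, 1.79, 0.43]
pour75 rows 7 shift [-0.46, -0.9, -0.16] turn [7.0, -3.6, 0.0] bad 0 maxdq/row 0.14 qend [-0.72, -0.1, 1.7, 0.59, 1.68, -0.22]
pour100 rows 3 shift [-0.49, -0.95, -0.67] turn [7.4, -3.8, -0.0] bad 0 maxdq/row 0.12 qend [-1.0, 0.08, 1.76, 0.9, 1.86, -0.51]
pour130 rows 4 shift [-0.31, -0.59, -0.8] turn [6.7, -3.4, 0.0] bad 0 maxdq/row 0.09 qend [-1.16, 0.41, 1.75, 1.14, 2.12, -0.72]
```

View pics/s3.png

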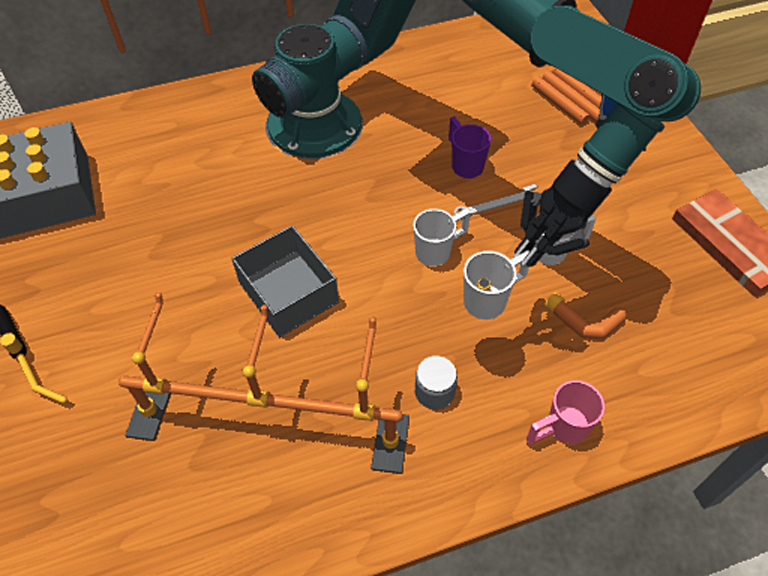

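View pics/t3.png

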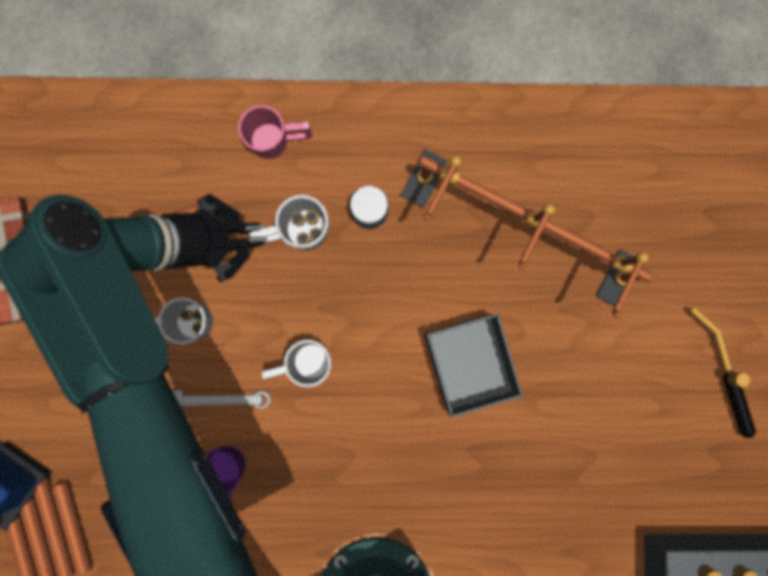

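Cup A is lifted with its 4 caps at (302,222) in the 1.5x top view. The bin is unmoved at (472,363). Move over the bin.

Request:
apply_moves([
  [[-0.28, -0.92, 0.18], [2.0, -0.2, -4.2], 0],
  [[-0.28, -0.92, 0.18], [2.0, -0.2, -4.2], 0],
  [[-0.28, -0.92, 0.18], [2.0, -0.2, -4.2], 0],
  [[-0.28, -0.92, 0.18], [2.0, -0.2, -4.2], 0],
  [[-0.28, -0.92, 0.18], [2.0, -0.2, -4.2], 0],
  [[-0.28, -0.92, 0.18], [2.0, -0.2, -4.2], 0],
  [[-0.28, -0.92, 0.18], [2.0, -0.2, -4.2], 0],
  [[-0.28, -0.92, 0.18], [2.0, -0.2, -4.2], 0],
  [[-0.28, -0.92, 0.18], [2.0, -0.2, -4.2], 0],
  [[-0.28, -0.92, 0.18], [2.0, -0.2, -4.2], 0],
])

```text
time_s: 8.1
ee_pos: [0.5143, 0.0106, 0.39]
tool_rot: [2.785, 0.006, -0.477]
force: [0.3, -0.4, -2.3]
grip_width: 0.112
```

```bash
python3 snap.py scene:s4; python3 t5.py .423 -.1675
```

```text
8.15 0.10836013744971473
prepour rows 1 shift [0.03, 0.09, 0.0] turn [0.4, -0.5, 0.5] bad 0 maxdq/row 0.01 qend [0.0, 0.07, 1.43, -0.32, 1.79, 0.43]
pour75 rows 7 shift [-0.46, -0.9, -0.16] turn [7.0, -3.6, 0.0] bad 0 maxdq/row 0.14 qend [-0.72, -0.1, 1.7, 0.59, 1.68, -0.22]
pour100 rows 3 shift [-0.49, -0.95, -0.67] turn [7.4, -3.8, -0.0] bad 0 maxdq/row 0.12 qend [-1.0, 0.08, 1.76, 0.9, 1.86, -0.51]
pour130 rows 4 shift [-0.31, -0.59, -0.8] turn [6.7, -3.4, 0.0] bad 0 maxdq/row 0.09 qend [-1.16, 0.41, 1.75, 1.14, 2.12, -0.72]
```

View pics/s4.png

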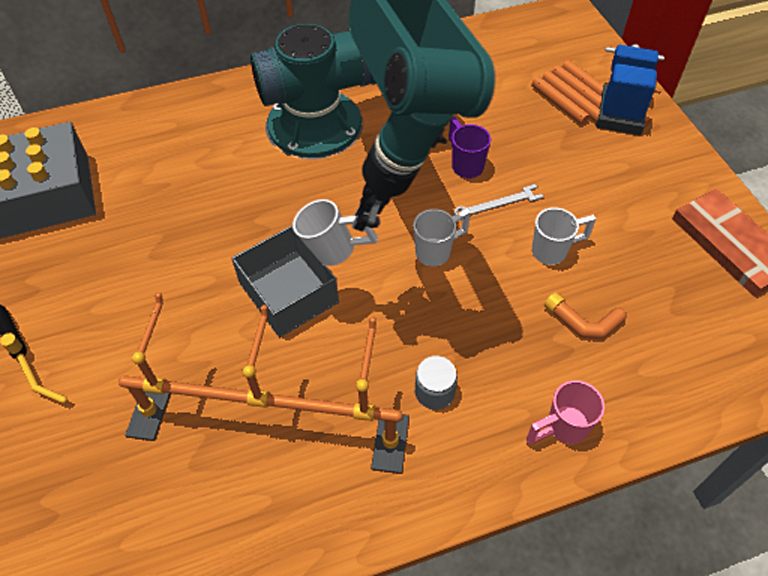

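Request:
apply_moves([
  [[0.03, 0.09, 0.0], [0.4, -0.5, 0.5], 0],
  [[-0.46, -0.9, -0.16], [7.0, -3.6, 0.0], 0],
  [[-0.46, -0.9, -0.16], [7.0, -3.6, 0.0], 0],
  [[-0.46, -0.9, -0.16], [7.0, -3.6, 0.0], 0],
  [[-0.46, -0.9, -0.16], [7.0, -3.6, 0.0], 0],
  [[-0.46, -0.9, -0.16], [7.0, -3.6, 0.0], 0],
  [[-0.46, -0.9, -0.16], [7.0, -3.6, 0.0], 0],
  [[-0.46, -0.9, -0.16], [7.0, -3.6, 0.0], 0],
  [[0, 0, 0], [0, 0, 0], 0],
])

```text
time_s: 9.28
ee_pos: [0.4184, -0.176, 0.3557]
tool_rot: [-2.527, -0.003, -0.475]
force: [0.7, -0.3, -3.5]
grip_width: 0.113
```

```bash
python3 snap.py scene:s5; python3 t5.py .423 -.1675
```

```text
9.325 0.11088883866625525
prepour rows 7 shift [0.45, 0.88, 0.17] turn [-7.0, 3.6, -0.0] bad 0 maxdq/row 0.14 qend [0.0, 0.07, 1.43, -0.32, 1.79, 0.43]
pour75 rows 7 shift [-0.46, -0.9, -0.16] turn [7.0, -3.6, 0.0] bad 0 maxdq/row 0.14 qend [-0.72, -0.1, 1.7, 0.59, 1.68, -0.22]
pour100 rows 3 shift [-0.49, -0.95, -0.67] turn [7.4, -3.8, -0.0] bad 0 maxdq/row 0.12 qend [-1.0, 0.08, 1.76, 0.9, 1.86, -0.51]
pour130 rows 4 shift [-0.31, -0.59, -0.8] turn [6.7, -3.4, 0.0] bad 0 maxdq/row 0.09 qend [-1.16, 0.41, 1.75, 1.14, 2.12, -0.72]
```

View pics/s5.png

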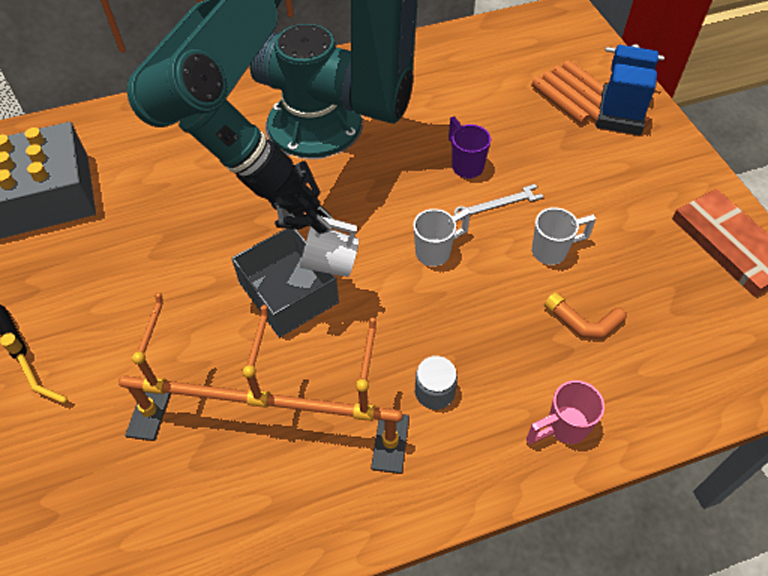

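Request:
apply_moves([
  [[-0.49, -0.95, -0.67], [7.4, -3.8, 0], 0],
  [[-0.49, -0.95, -0.67], [7.4, -3.8, 0], 0],
  [[-0.49, -0.95, -0.67], [7.4, -3.8, 0], 0],
  [[-0.31, -0.59, -0.8], [6.7, -3.4, 0], 0],
  [[-0.31, -0.59, -0.8], [6.7, -3.4, 0], 0],
  [[-0.31, -0.59, -0.8], [6.7, -3.4, 0], 0],
  [[-0.31, -0.59, -0.8], [6.7, -3.4, 0], 0],
  [[0, 0, 0], [0, 0, 0], 0],
  [[0, 0, 0], [0, 0, 0], 0],
  [[0, 0, 0], [0, 0, 0], 0],
])

```text
time_s: 10.58
ee_pos: [0.3387, -0.3305, 0.2033]
tool_rot: [-1.569, -0.007, -0.476]
force: [-0.4, -0.2, -1.3]
grip_width: 0.112
```

```bash
python3 snap.py scene:s6 top:t6 wrist:w6
```

```text
10.725 0.11417684725361937
```

View pics/s6.png

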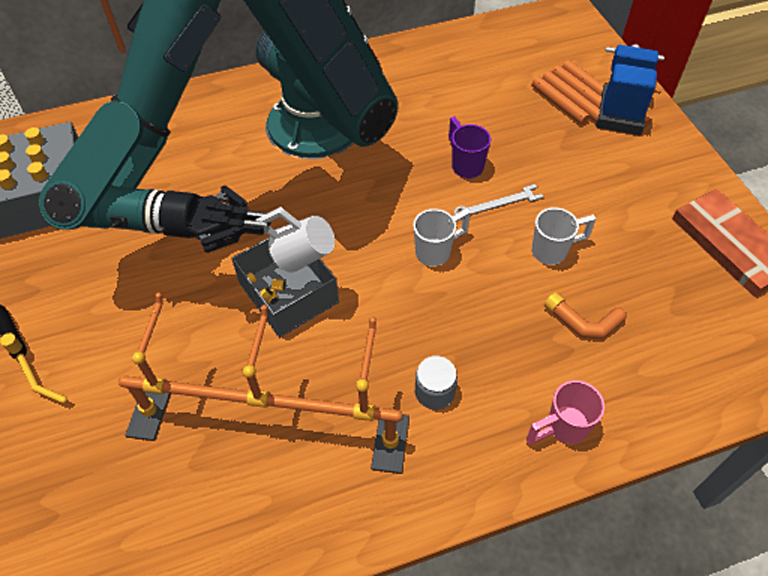

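View pics/t6.png

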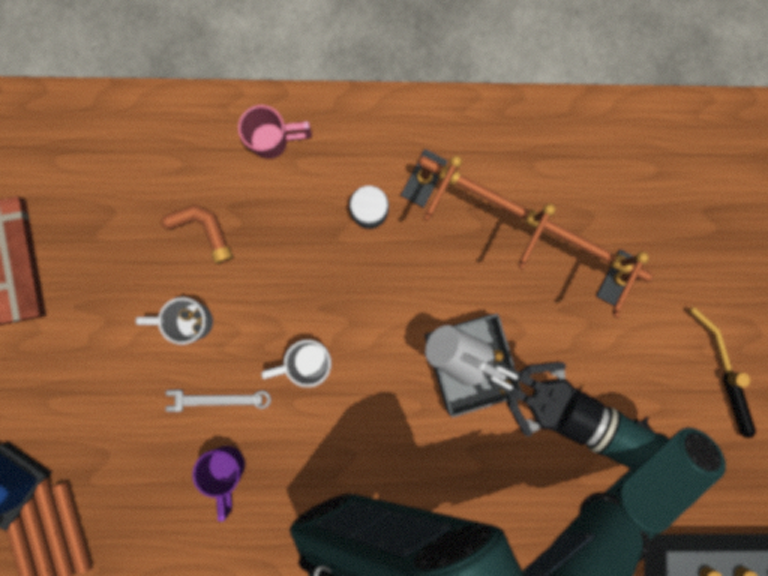

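About four caps lie in the bin (scene, around (270,285)). Raise, check the bin, then go to prong 0.

```bash
cat > t6.py <<'E'
from plan import *
import sys
pg=50;f=np.array([.457,.889,0]);pi=int(sys.argv[1])
binc=np.array([.423,-.1675,.1])
p,Rm,q=state();cur=(p,Rm)
for n,T in [("back",pourpose(62.8,60,binc+.03*f+[0,0,.13],pg)),
     ("prehang",cuppose(cupR(62.8,60),np.array([.05,0,.04]),pr[pi]-.06*d,pg)),
     ("hang",cuppose(cupR(62.8,60),np.array([.05,0,.04]),pr[pi],pg))][int(sys.argv[2]):]:
    q=steps(cur,T,None,q,n);cur=T
E
python3 t6.py 0 0
```

```text
back rows 10 shift [0.36, 0.69, 0.89] turn [-6.2, 3.2, -0.0] bad 0 maxdq/row 0.12 qend [-0.5, -0.13, 1.47, 0.36, 1.8, 0.05]
prehang rows 11 shift [0.06, -0.9, -0.26] turn [0.0, 0.0, 0.0] bad 0 maxdq/row 0.05 qend [-0.9, 0.3, 1.18, 0.33, 1.8, -0.37]
hang rows 2 shift [0.89, -0.46, 0.0] turn [0.0, 0.0, 0.0] bad 0 maxdq/row 0.09 qend [-0.87, 0.43, 1.0, 0.33, 1.83, -0.33]
```

Request:
apply_moves([
  [[0.36, 0.69, 0.89], [-6.2, 3.2, 0], 0],
  [[0.36, 0.69, 0.89], [-6.2, 3.2, 0], 0],
  [[0.36, 0.69, 0.89], [-6.2, 3.2, 0], 0],
  [[0.36, 0.69, 0.89], [-6.2, 3.2, 0], 0],
  [[0.36, 0.69, 0.89], [-6.2, 3.2, 0], 0],
  [[0.36, 0.69, 0.89], [-6.2, 3.2, 0], 0],
  [[0.36, 0.69, 0.89], [-6.2, 3.2, 0], 0],
  [[0.36, 0.69, 0.89], [-6.2, 3.2, 0], 0],
  [[0.36, 0.69, 0.89], [-6.2, 3.2, 0], 0],
  [[0.36, 0.69, 0.89], [-6.2, 3.2, 0], 0],
])

```text
time_s: 11.98
ee_pos: [0.4451, -0.1227, 0.4701]
tool_rot: [-2.787, -0.004, -0.473]
force: [0.2, -0.3, -1.6]
grip_width: 0.117
```

```bash
python3 t6.py 0 1; python3 - <<'E'
from h import *
im=bot.grab_frame("scene");cv2.imwrite("pics/s7.png",cv2.resize(im[120:290,70:300],(780,576),interpolation=cv2.INTER_CUBIC))
E
```

```text
prehang rows 11 shift [0.06, -0.9, -0.26] turn [-0.0, 0.0, -0.0] bad 0 maxdq/row 0.05 qend [-0.9, 0.3, 1.18, 0.33, 1.8, -0.37]
hang rows 2 shift [0.89, -0.46, 0.0] turn [0.0, 0.0, 0.0] bad 0 maxdq/row 0.09 qend [-0.87, 0.43, 1.0, 0.33, 1.83, -0.33]
```

View pics/s7.png

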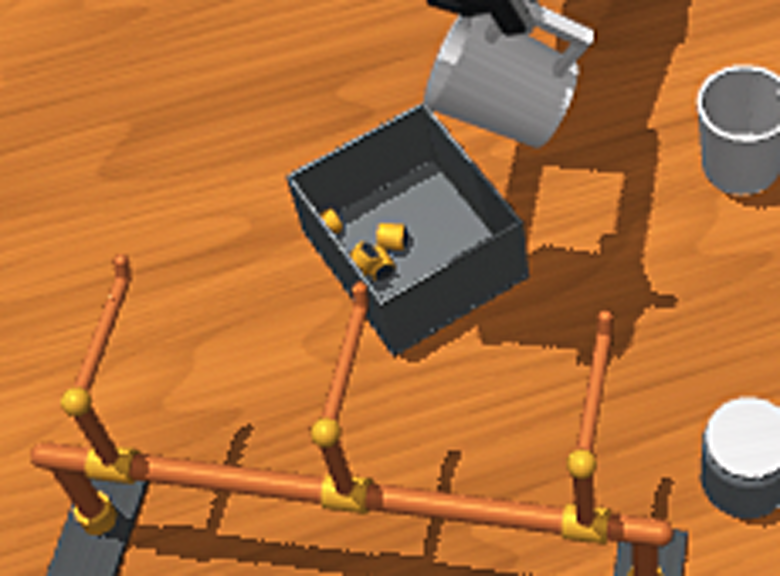

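Four caps in the bin, at (330,220), (392,236), (365,255) and (385,265) in the crop. I approach the prong from farther back so the cup body cannot sweep its tip.

```bash
cat > t7.py <<'E'
from plan import *
import sys
pg=50;pi=int(sys.argv[1]);c=np.array([.05,0,.04])
p,Rm,q=state();cur=(p,Rm)
for n,T in [("far",cuppose(cupR(62.8,60),c,pr[pi]-.12*d,pg)),
     ("tip",cuppose(cupR(62.8,60),c,pr[pi]-.06*d,pg)),
     ("hang",cuppose(cupR(62.8,60),c,pr[pi],pg))][int(sys.argv[2]):]:
    q=steps(cur,T,None,q,n);cur=T
E
python3 t7.py 0 0
```

```text
far rows 10 shift [-0.11, -0.91, -0.3] turn [0.0, 0.1, -0.0] bad 0 maxdq/row 0.06 qend [-0.94, 0.18, 1.33, 0.32, 1.79, -0.42]
tip rows 2 shift [0.89, -0.46, 0.0] turn [0.0, 0.0, 0.0] bad 0 maxdq/row 0.08 qend [-0.9, 0.3, 1.18, 0.33, 1.8, -0.37]
hang rows 2 shift [0.89, -0.46, 0.0] turn [0.0, 0.0, 0.0] bad 0 maxdq/row 0.09 qend [-0.87, 0.43, 1.0, 0.33, 1.83, -0.33]
```

Request:
apply_moves([
  [[-0.11, -0.91, -0.3], [0, 0.1, 0], 0],
  [[-0.11, -0.91, -0.3], [0, 0.1, 0], 0],
  [[-0.11, -0.91, -0.3], [0, 0.1, 0], 0],
  [[-0.11, -0.91, -0.3], [0, 0.1, 0], 0],
  [[-0.11, -0.91, -0.3], [0, 0, 0], 0],
  [[-0.11, -0.91, -0.3], [0, 0, 0], 0],
  [[-0.11, -0.91, -0.3], [0, 0, 0], 0],
  [[-0.11, -0.91, -0.3], [0, 0, 0], 0],
  [[-0.11, -0.91, -0.3], [0, 0, 0], 0],
  [[-0.11, -0.91, -0.3], [0, 0, 0], 0],
])

```text
time_s: 13.28
ee_pos: [0.4118, -0.3978, 0.3778]
tool_rot: [-2.784, 0.003, -0.473]
force: [0.8, -1.1, -0.9]
grip_width: 0.11
```

```bash
cat > snapr.py <<'E'
import sys
from plan import *
# crop around rack in scene & top, overlay expected prong points and predicted handle opening from the tool pose
tag=sys.argv[1]; pg=50
p,Rm,q=state(); Rg=toolR(180,pg,180);Rc=Rm@Rg.T; g=p+.155*Rm[:,2]
H=[[x,y,z] for y in(-.006,.006) for x,z in [(.038,.02),(.072,.02),(.072,.066),(.038,.066),(.038,.02)]]
W=np.array(H)-[.079,0,.069]; W=W@Rc.T+g
for n,(x0,y0,x1,y1) in (("scene",(70,150,300,320)),("top",(230,60,460,230))):
    im=bot.grab_frame(n);sc=3.3
    o=cv2.resize(im[y0:y1,x0:x1],None,fx=sc,fy=sc,interpolation=cv2.INTER_CUBIC)
    def px(P): return [tuple(int(v) for v in ((u-[x0,y0])+.5)*sc) for u in proj(n,P)]
    for k in range(3):
        a=px(np.array([pr[k]+.055*d,pr[k]-.04*d])); cv2.line(o,a[0],a[1],(255,0,0),1); cv2.circle(o,px(pr[k])[0],3,(255,0,0),1)
    h=px(W); cv2.polylines(o,[np.array(h[:5])],False,(255,0,255),1);cv2.polylines(o,[np.array(h[5:])],False,(0,255,0),1)
    cv2.imwrite(f"pics/{tag}_{n}.png",o)
E
python3 snapr.py r1; python3 t7.py 0 1
```

```text
tip rows 2 shift [0.9, -0.37, 0.15] turn [-0.3, -0.0, 0.0] bad 0 maxdq/row 0.08 qend [-0.9, 0.3, 1.18, 0.33, 1.8, -0.37]
hang rows 2 shift [0.89, -0.46, 0.0] turn [0.0, 0.0, 0.0] bad 0 maxdq/row 0.09 qend [-0.87, 0.43, 1.0, 0.33, 1.83, -0.33]
```

View pics/r1_scene.png

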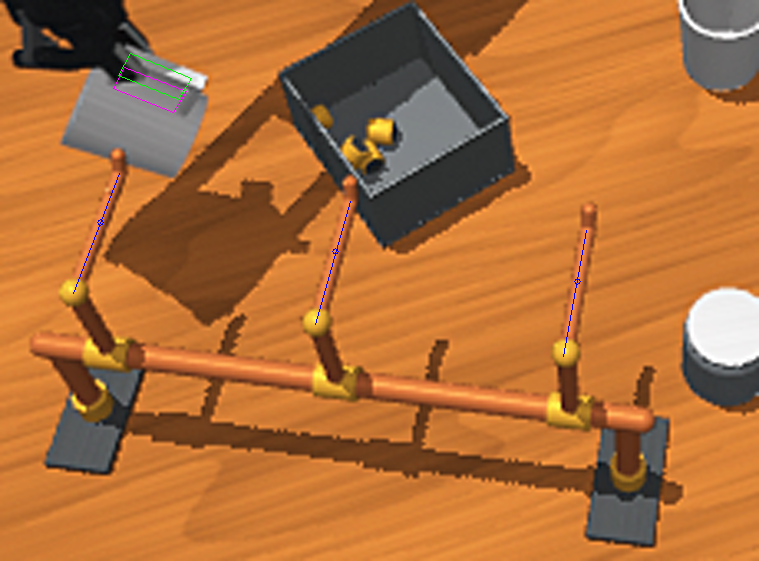

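View pics/r1_top.png

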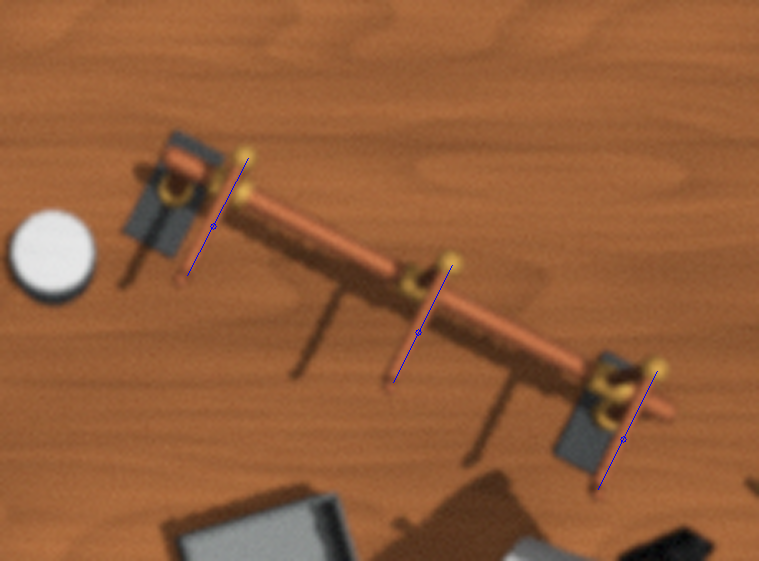

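```bash
sed -i 's/^d=np.array.*$/d=np.array([.883,-.469,0]);m=np.array([.6715,-.2695,.2]);yv=np.array([.469,.883,0])/' t3.py; sed -i 's/62\.8/62.0/g' t7.py t6.py t5.py; python3 snapr.py r2; python3 t7.py 0 0;python3 t7.py 0 1
```

```text
far rows 1 shift [-0.08, 0.26, 0.25] turn [-0.6, 0.0, -0.8] bad 0 maxdq/row 0.02 qend [-0.94, 0.16, 1.34, 0.32, 1.78, -0.41]
tip rows 2 shift [0.88, -0.47, 0.0] turn [0.0, 0.0, 0.0] bad 0 maxdq/row 0.08 qend [-0.9, 0.29, 1.19, 0.33, 1.79, -0.36]
hang rows 2 shift [0.88, -0.47, 0.0] turn [0.0, 0.0, 0.0] bad 0 maxdq/row 0.09 qend [-0.87, 0.42, 1.02, 0.33, 1.82, -0.31]
tip rows 2 shift [0.84, -0.34, 0.12] turn [-0.3, 0.0, -0.4] bad 0 maxdq/row 0.07 qend [-0.9, 0.29, 1.19, 0.33, 1.79, -0.36]
hang rows 2 shift [0.88, -0.47, 0.0] turn [0.0, 0.0, 0.0] bad 0 maxdq/row 0.09 qend [-0.87, 0.42, 1.02, 0.33, 1.82, -0.31]
```

View pics/r2_top.png

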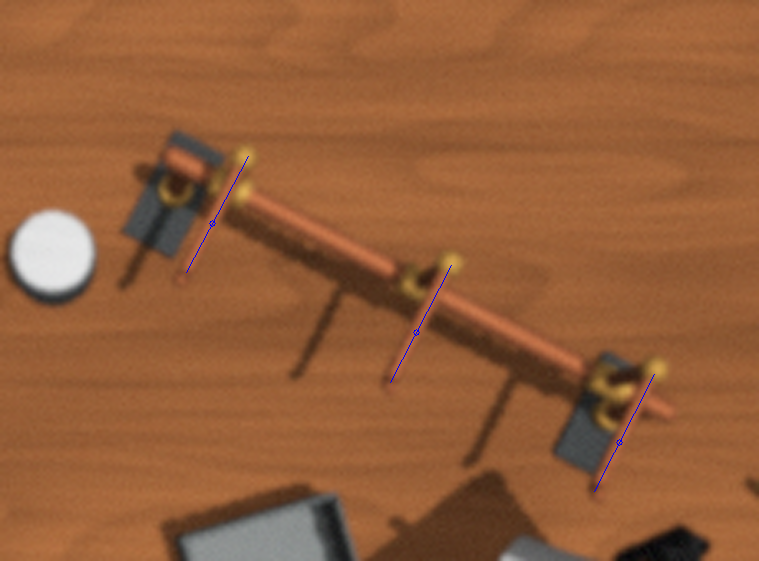

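Request:
apply_moves([
  [[-0.08, 0.26, 0.25], [-0.6, 0, -0.8], 0],
  [[0.6, -0.32, 0], [0, 0, 0], 0],
  [[0.6, -0.32, 0], [0, 0, 0], 0],
  [[0.56, -0.3, 0], [0, 0, 0], 0],
  [[0, 0, 0], [0, 0, 0], 0],
  [[0, 0, 0], [0, 0, 0], 0],
])

```text
time_s: 14.22
ee_pos: [0.4629, -0.4164, 0.387]
tool_rot: [-2.796, -0.003, -0.486]
force: [-0.4, -0.4, -1.0]
grip_width: 0.118
```

```bash
python3 snapr.py r3; python3 t7.py 0 1; python3 snap.py wrist:w3
```

```text
tip rows 1 shift [-0.0, -0.02, -0.05] turn [0.2, 0.1, -0.1] bad 0 maxdq/row 0.0 qend [-0.9, 0.29, 1.19, 0.33, 1.79, -0.36]
hang rows 2 shift [0.88, -0.47, 0.0] turn [0.0, 0.0, 0.0] bad 0 maxdq/row 0.09 qend [-0.87, 0.42, 1.02, 0.33, 1.82, -0.31]
14.375 0.1130348857219423
```

View pics/r3_scene.png

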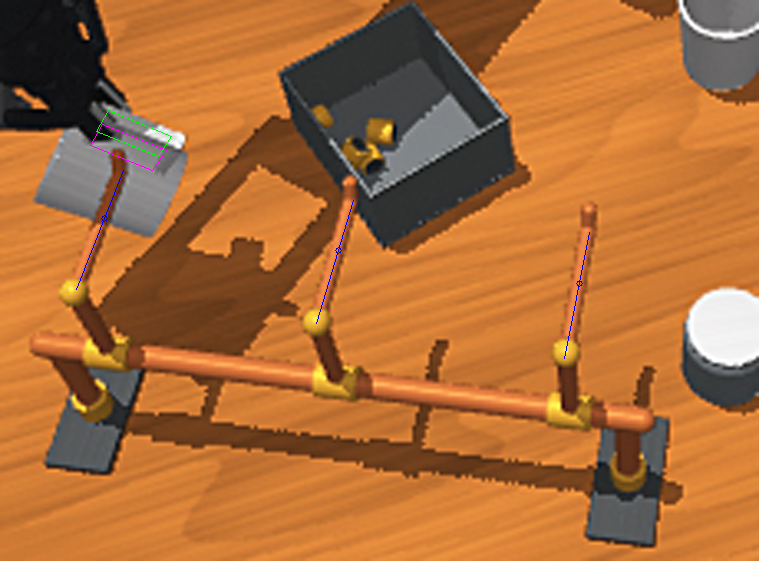

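View pics/w3.png

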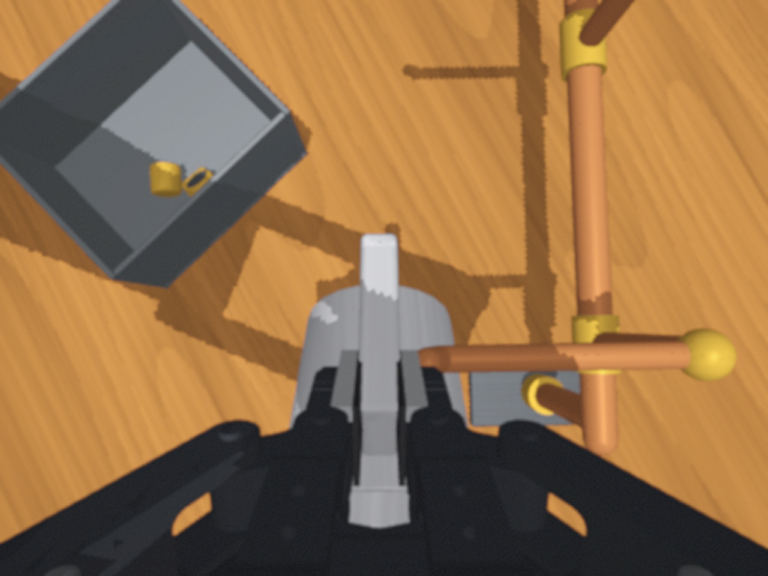

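View pics/r3_top.png

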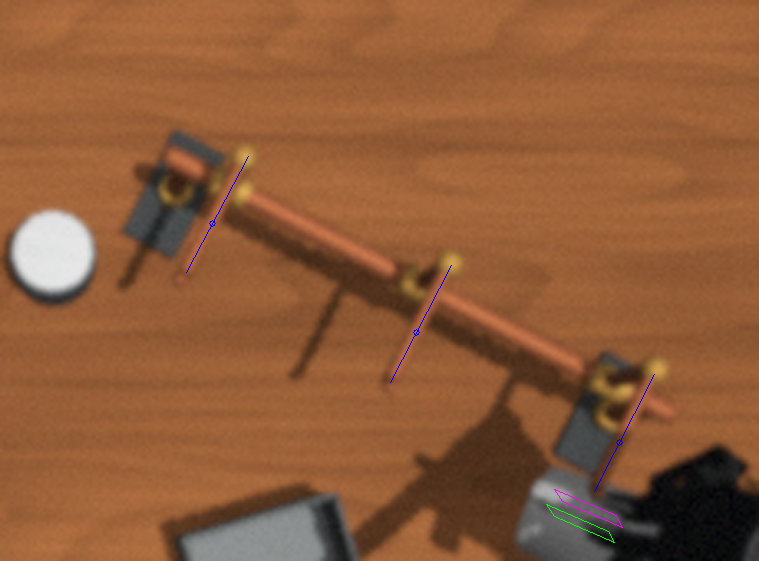

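```bash
cat > held.py <<'E'
import sys
from plan import *
tag,n=sys.argv[1],sys.argv[2]; pg=50;sc=5
p,Rm,q=state(); Rg=toolR(180,pg,180);Rc=Rm@Rg.T; g=p+.155*Rm[:,2]
c0=g-Rc@np.array([.079,0,.069])
print("prong0..2 in cup frame at plane y=0:")
for k in range(3):
    a=Rc.T@(pr[k]-c0); dd=Rc.T@d; t=-a[1]/dd[1]; print(k,(a+dd*t).round(4),"dist along",round(t,4))
im=bot.grab_frame(n)
C=proj(n,c0)[0]; x0,y0=(C-[60,55]).astype(int).clip(0); 
o=cv2.resize(im[y0:y0+110,x0:x0+130],None,fx=sc,fy=sc,interpolation=cv2.INTER_CUBIC)
def px(P): return [tuple(int(v) for v in ((u-[x0,y0])+.5)*sc) for u in proj(n,P)]
def L(P,c): cv2.polylines(o,[np.array(px(np.array(P)@Rc.T+c0))],False,c,1)
for r,z in((.04,.085),(.034,0)): L([[r*np.cos(a),r*np.sin(a),z] for a in np.linspace(0,6.29,50)],(0,0,255))
for y,c in((-.006,(255,0,255)),(.006,(0,255,0))):
    L([(.036,y,.02),(.072,y,.02),(.072,y,.066),(.038,y,.066)],c); L([(.036,y,.012),(.082,y,.012),(.082,y,.074),(.038,y,.074)],c)
cv2.imwrite(f"pics/{tag}.png",o)
E
python3 held.py h1 scene
```

```text
prong0..2 in cup frame at plane y=0:
0 [0.049  0.     0.0393] dist along -0.0598
1 [ 0.1319  0.     -0.1033] dist along -0.06
2 [ 0.2149  0.     -0.2459] dist along -0.0602
```

View pics/h1.png

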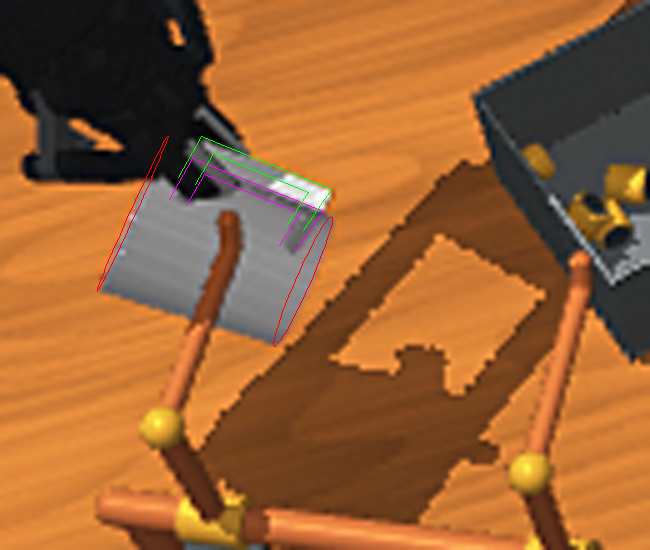

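Model and image agree, and the prong axis meets the opening at cup (49,39) mm. Slide on.

Request:
apply_moves([
  [[0.3, -0.16, 0], [0.2, 0.1, 0], 0],
  [[0.3, -0.16, 0], [0, 0, 0], 0],
  [[0.3, -0.16, 0], [0, 0, 0], 0],
  [[0.3, -0.16, 0], [0, 0, 0], 0],
  [[0.3, -0.16, 0], [0, 0, 0], 0],
  [[0.26, -0.14, 0], [0, 0, 0], 0],
  [[0, 0, 0], [0, 0, 0], 0],
])

```text
time_s: 15.3
ee_pos: [0.5165, -0.4459, 0.3857]
tool_rot: [-2.793, 0.001, -0.487]
force: [0.5, 0.2, -0.9]
grip_width: 0.111
```

```bash
python3 held.py h2 scene; python3 snapr.py r4; python3 log.py
```

```text
prong0..2 in cup frame at plane y=0:
0 [0.0496 0.     0.0398] dist along 0.0005
1 [ 0.1322  0.     -0.103 ] dist along 0.0003
2 [ 0.2148  0.     -0.2458] dist along 0.0
15.45 [-0.866  0.423  1.015  0.333  1.824 -0.314] [ 0.5159 -0.4456  0.3861] [-2.793e+00  1.000e-03 -4.870e-01] [ 0.7  0.8 -2.3] 0.1134568811681713
```

View pics/h2.png

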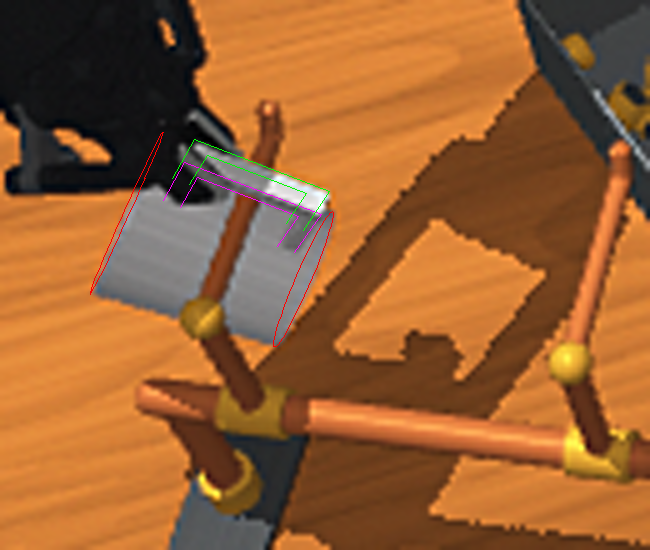

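View pics/r4_top.png

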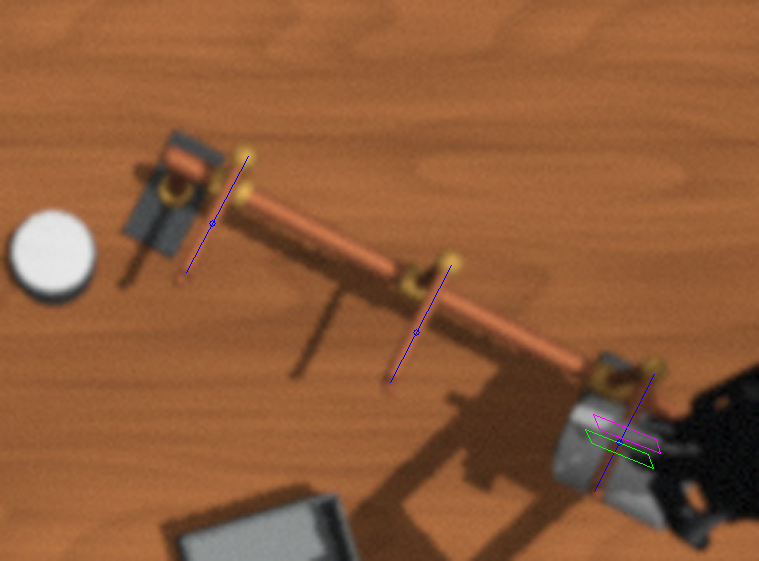

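Request:
apply_moves([
  [[-0.06, -0.1, -0.21], [0, 0, 0], 0],
  [[-0.05, -0.11, -0.21], [0, 0, 0], 0],
  [[0, 0, 0], [0, 0, 0], 0],
  [[0, 0, 0], [0, 0, 0], 15],
  [[0, 0, 0], [0, 0, 0], 22],
  [[0, 0, 0], [0, 0, 0], 30],
  [[0, 0, 0], [0, 0, 0], 40],
  [[0, 0, 0], [0, 0, 0], 40],
  [[0, 0, 0], [0, 0, 0], 40],
])

```text
time_s: 16.58
ee_pos: [0.5127, -0.452, 0.3735]
tool_rot: [-2.793, 0.001, -0.487]
force: [0.2, 0.3, 0.7]
grip_width: 0.4
```

```bash
python3 snapr.py r5; python3 snap.py wrist:w5;python3 log.py
python3 - <<'E'
from plan import *
p,Rm,q=state(); print((-Rm[:,2]*.12/.03).round(2)); steps((p,Rm),(p-Rm[:,2]*.12,Rm),None,q,"retract")
E
```

```text
16.725 0.4000867976002142
16.725 [-0.876  0.43   1.03   0.331  1.806 -0.331] [ 0.5127 -0.452   0.3735] [-2.793e+00  1.000e-03 -4.870e-01] [ 0.5 -0.1  0.2] 0.4000867976002142
[-0.64 -1.21  3.76]
retract rows 4 shift [-0.16, -0.3, 0.94] turn [0.0, 0.0, 0.0] bad 0 maxdq/row 0.08 qend [-0.93, 0.47, 0.75, 0.35, 2.05, -0.3]
```

View pics/r5_scene.png

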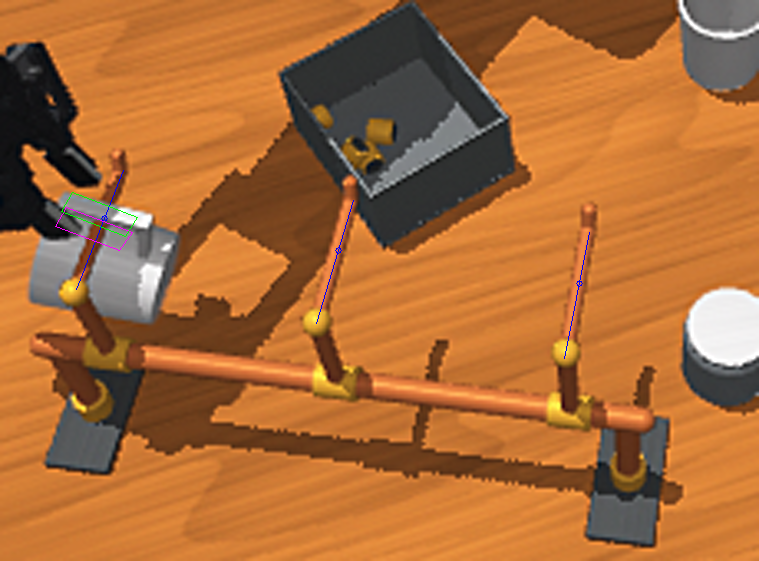

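View pics/w5.png

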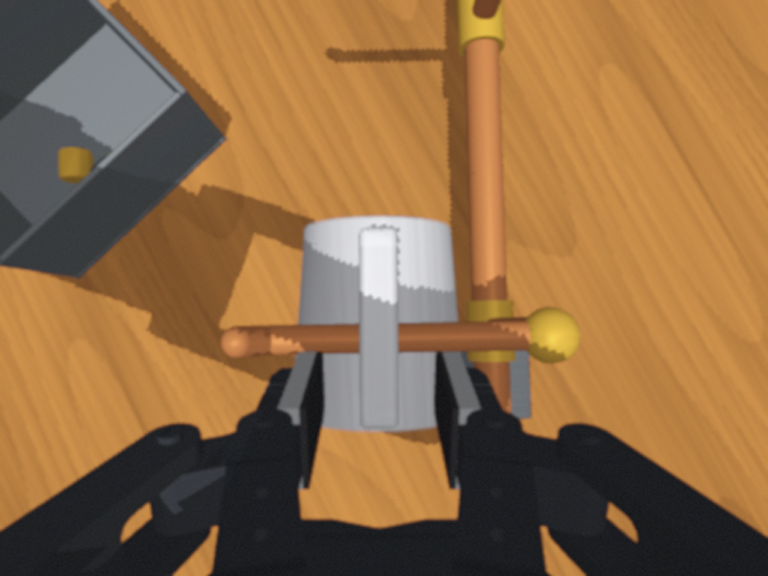

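Cup A hangs with the prong through its handle. Retract and go for the cup at (122,214).

Request:
apply_moves([
  [[-0.16, -0.3, 0.94], [0, 0, 0], 40],
  [[-0.16, -0.3, 0.94], [0, 0, 0], 40],
  [[-0.16, -0.3, 0.94], [0, 0, 0], 45],
  [[-0.16, -0.3, 0.94], [0, 0, 0], 50],
])

```text
time_s: 17.23
ee_pos: [0.4933, -0.4882, 0.4873]
tool_rot: [-2.793, 0.001, -0.487]
force: [0.2, 0.1, -0.1]
grip_width: 0.501
```

```bash
python3 - <<'E'
from plan import *
p,Rm,q=state();cur=(p,Rm)
mid=cupgrasp(*cups["b"],50,.16); mid=(mid[0]+[0,0,.05],mid[1])
via=((cur[0]+mid[0])/2*[1,1,0]+[.0,0,.48],None)
T=cupgrasp(*cups["b"],50,.08)
for n,t in [("mid",mid),("pre",T)]: q=steps(cur,t,None,q,n);cur=t
E
python3 snap.py top:t8
```

```text
mid rows 38 shift [0.0, 0.97, -0.11] turn [-1.5, 0.4, 0.7] bad 0 maxdq/row 0.15 qend [0.9, 0.93, 0.34, -0.61, 2.36, 0.56]
pre rows 4 shift [0.0, -0.43, -0.93] turn [0.0, 0.0, 0.0] bad 0 maxdq/row 0.14 qend [0.86, 0.81, 0.76, -0.5, 2.08, 0.72]
17.275 0.49928996422452293
```

View pics/t8.png

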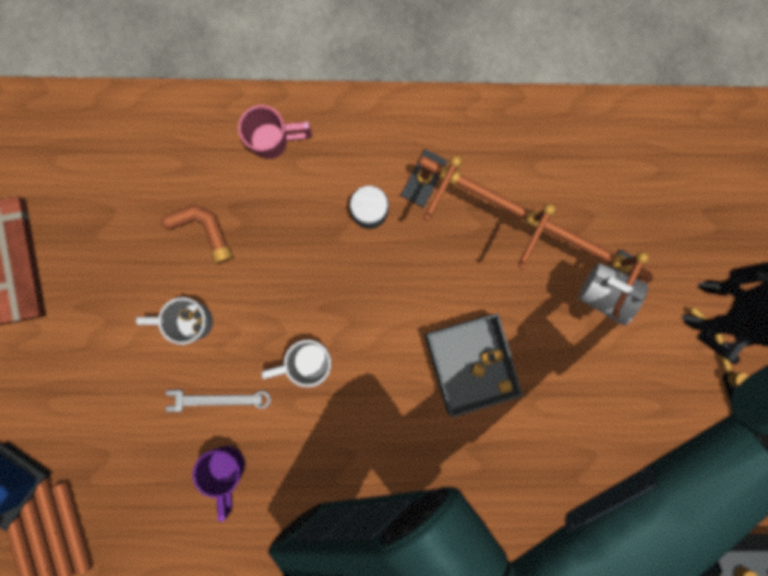

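Cup A hangs on prong 0 at (615,290), with the bin at (473,363). Travel to cup B.

Request:
apply_moves([
  [[0, 0.97, -0.11], [-1.5, 0.4, 0.7], 50],
  [[0, 0.97, -0.11], [-1.5, 0.4, 0.7], 50],
  [[0, 0.97, -0.11], [-1.5, 0.4, 0.7], 50],
  [[0, 0.97, -0.11], [-1.5, 0.4, 0.7], 50],
  [[0, 0.97, -0.11], [-1.5, 0.4, 0.7], 50],
  [[0, 0.97, -0.11], [-1.5, 0.4, 0.7], 50],
  [[0, 0.97, -0.11], [-1.5, 0.4, 0.7], 50],
  [[0, 0.97, -0.11], [-1.5, 0.4, 0.7], 50],
  [[0, 0.97, -0.11], [-1.5, 0.4, 0.7], 50],
  [[0, 0.97, -0.11], [-1.5, 0.4, 0.7], 50],
])

```text
time_s: 18.52
ee_pos: [0.4932, -0.1957, 0.4526]
tool_rot: [-3.061, -0.043, -0.358]
force: [1.4, 0.3, -1.4]
grip_width: 0.501
```

Request:
apply_moves([
  [[0, 0.97, -0.11], [-1.5, 0.4, 0.7], 50],
  [[0, 0.97, -0.11], [-1.5, 0.4, 0.7], 50],
  [[0, 0.97, -0.11], [-1.5, 0.4, 0.7], 50],
  [[0, 0.97, -0.11], [-1.5, 0.4, 0.7], 50],
  [[0, 0.97, -0.11], [-1.5, 0.4, 0.7], 50],
  [[0, 0.97, -0.11], [-1.5, 0.4, 0.7], 50],
  [[0, 0.97, -0.11], [-1.5, 0.4, 0.7], 50],
  [[0, 0.97, -0.11], [-1.5, 0.4, 0.7], 50],
  [[0, 0.97, -0.11], [-1.5, 0.4, 0.7], 50],
  [[0, 0.97, -0.11], [-1.5, 0.4, 0.7], 50],
])

```text
time_s: 19.77
ee_pos: [0.4931, 0.0952, 0.4197]
tool_rot: [2.951, -0.051, -0.222]
force: [-0.3, -0.4, 0.3]
grip_width: 0.499
```

Request:
apply_moves([
  [[0, 0.97, -0.11], [-1.5, 0.4, 0.7], 50],
  [[0, 0.97, -0.11], [-1.5, 0.4, 0.7], 50],
  [[0, 0.97, -0.11], [-1.5, 0.4, 0.7], 50],
  [[0, 0.97, -0.11], [-1.5, 0.4, 0.7], 50],
  [[0, 0.97, -0.11], [-1.5, 0.4, 0.7], 50],
  [[0, 0.97, -0.11], [-1.5, 0.4, 0.7], 50],
  [[0, 0.97, -0.11], [-1.5, 0.4, 0.7], 50],
  [[0, 0.97, -0.11], [-1.5, 0.4, 0.7], 50],
  [[0, 0.97, -0.11], [-1.5, 0.4, 0.7], 50],
  [[0, 0.97, -0.11], [-1.5, 0.4, 0.7], 50],
])

```text
time_s: 21.02
ee_pos: [0.4931, 0.3861, 0.3865]
tool_rot: [2.681, -0.022, -0.088]
force: [-0.2, -0.3, 0.4]
grip_width: 0.5
```

```bash
cat > t9.py <<'E'
from plan import *
import sys
c=sys.argv[1]
p,Rm,q=state();cur=(p,Rm)
mid=cupgrasp(*cups[c],50,.16); mid=(mid[0]+[0,0,.05],mid[1])
for n,t in [("mid",mid),("pre",cupgrasp(*cups[c],50,.08)),("grasp",cupgrasp(*cups[c],50))]: 
    if n in sys.argv[2:]: q=steps(cur,t,None,q,n);cur=t
E
python3 t9.py b mid pre grasp; python3 t9.py b pre grasp;python3 log.py
```

```text
mid rows 8 shift [0.01, 0.96, -0.11] turn [-1.7, 0.2, 0.6] bad 0 maxdq/row 0.15 qend [0.9, 0.93, 0.34, -0.61, 2.36, 0.56]
pre rows 4 shift [0.0, -0.43, -0.93] turn [0.0, 0.0, 0.0] bad 0 maxdq/row 0.14 qend [0.86, 0.81, 0.76, -0.5, 2.08, 0.72]
grasp rows 3 shift [0.0, -0.57, -0.68] turn [0.0, 0.0, 0.0] bad 0 maxdq/row 0.08 qend [0.82, 0.75, 0.98, -0.49, 1.92, 0.76]
pre rows 7 shift [0.01, 0.85, -0.65] turn [-1.9, 0.3, 0.7] bad 0 maxdq/row 0.07 qend [0.86, 0.81, 0.76, -0.5, 2.08, 0.72]
grasp rows 3 shift [0.0, -0.57, -0.68] turn [0.0, 0.0, 0.0] bad 0 maxdq/row 0.08 qend [0.82, 0.75, 0.98, -0.49, 1.92, 0.76]
21.025 [ 0.656  0.369  1.099 -0.376  1.957  0.657] [0.4931 0.3861 0.3865] [ 2.681 -0.022 -0.088] [-0.2 -0.3  0.4] 0.4998381678569727
```

Request:
apply_moves([
  [[0.01, 0.85, -0.35], [-1.9, 0.3, 0.7], 50],
  [[0.01, 0.85, -0.45], [-1.9, 0.3, 0.7], 50],
  [[0.01, 0.85, -0.55], [-1.9, 0.3, 0.7], 50],
  [[0.01, 0.85, -0.7], [-1.9, 0.3, 0.7], 50],
  [[0.01, 0.85, -0.75], [-1.9, 0.3, 0.7], 50],
  [[0.01, 0.85, -0.85], [-1.9, 0.3, 0.7], 50],
  [[0.01, 0.85, -0.9], [-1.9, 0.3, 0.7], 50],
  [[0, 0, 0], [0, 0, 0], 50],
])

```text
time_s: 22.02
ee_pos: [0.4943, 0.5648, 0.2444]
tool_rot: [2.443, 0.01, 0.001]
force: [0.1, -0.4, -0.8]
grip_width: 0.498
```

```bash
python3 - <<'E'
from overlay import *
KE=cam("wrist")
draw("wrist","pics/w9.png",cups["b"],None,1.5,KE)
draw("scene","pics/s9.png",cups["b"],(300,90,450,220),4)
E
python3 t9.py b pre grasp; python3 t9.py b grasp
```

```text
pre rows 1 shift [0.02, 0.02, -0.05] turn [-0.2, -0.2, 0.3] bad 0 maxdq/row 0.01 qend [0.86, 0.81, 0.76, -0.5, 2.08, 0.72]
grasp rows 3 shift [0.0, -0.57, -0.68] turn [0.0, 0.0, 0.0] bad 0 maxdq/row 0.08 qend [0.82, 0.75, 0.98, -0.49, 1.92, 0.76]
grasp rows 3 shift [0.01, -0.56, -0.7] turn [-0.1, -0.1, 0.1] bad 0 maxdq/row 0.08 qend [0.82, 0.75, 0.98, -0.49, 1.92, 0.76]
```

View pics/w9.png

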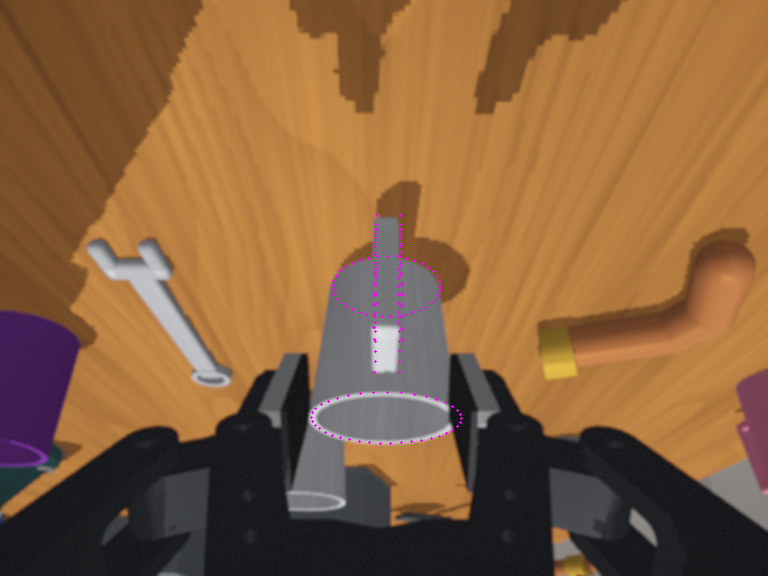

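View pics/s9.png

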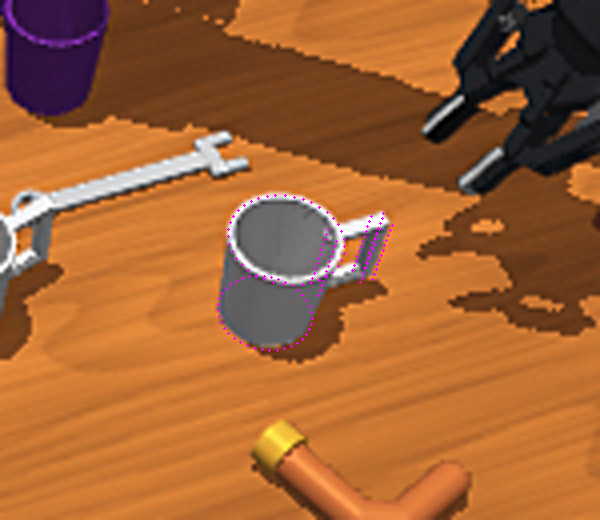

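Cup B's overlay agrees within about 1 mm. Its handle is at (386,345) in the 1.5x wrist view. Grasp and lift.

Request:
apply_moves([
  [[0.02, -0.56, -0.7], [-0.1, -0.1, 0.1], 50],
  [[0.01, -0.56, -0.7], [-0.1, -0.1, 0.1], 50],
  [[0.01, -0.56, -0.7], [-0.1, -0.1, 0.1], 50],
  [[0, 0, 0], [0, 0, 0], 50],
  [[0, 0, 0], [0, 0, 0], 0],
  [[0, 0, 0], [0, 0, 0], 0],
  [[0, 0, 0], [0, 0, 0], 0],
  [[0, 0, 0], [0, 0, 0], 0],
  [[0, 0, 0], [0, 0, 0], 0],
], force=100)

```text
time_s: 23.25
ee_pos: [0.4968, 0.514, 0.1904]
tool_rot: [2.445, -0.005, 0.004]
force: [-0.8, 1.0, 5.8]
grip_width: 0.11
```

Request:
apply_moves([
  [[0, 0, 0.4], [0, 0, 0], 0],
  [[0, 0, 0.8], [0, 0, 0], 0],
  [[0, 0, 0.8], [0, 0, 0], 0],
  [[0, 0, 0.8], [0, 0, 0], 0],
  [[0, 0, 0.8], [0, 0, 0], 0],
  [[0, 0, 0.8], [0, 0, 0], 0],
  [[0, 0, 0.6], [0, 0, 0], 0],
  [[0, 0, 0], [0, 0, 0], 0],
])

```text
time_s: 24.25
ee_pos: [0.4968, 0.5132, 0.3405]
tool_rot: [2.446, -0.005, 0.004]
force: [-0.2, 1.0, -2.7]
grip_width: 0.112
```

```bash
python3 snap.py top:t10; python3 held.py h10 scene;python3 t5.py .423 -.1675
```

```text
24.3 0.10895993396831688
prong0..2 in cup frame at plane y=0:
0 [-0.7003  0.      0.0504] dist along -0.0509
1 [-0.5131  0.      0.0501] dist along -0.1393
2 [-0.326   0.      0.0499] dist along -0.2278
prepour rows 18 shift [0.04, -0.93, 0.1] turn [1.1, -0.3, -1.6] bad 0 maxdq/row 0.08 qend [-0.0, 0.08, 1.42, -0.32, 1.8, 0.44]
pour75 rows 7 shift [-0.48, -0.9, -0.16] turn [6.9, -3.7, 0.0] bad 0 maxdq/row 0.14 qend [-0.72, -0.1, 1.71, 0.6, 1.68, -0.21]
pour100 rows 3 shift [-0.5, -0.95, -0.67] turn [7.4, -3.9, -0.0] bad 0 maxdq/row 0.12 qend [-1.0, 0.07, 1.77, 0.9, 1.85, -0.5]
pour130 rows 4 shift [-0.31, -0.59, -0.8] turn [6.6, -3.5, 0.0] bad 0 maxdq/row 0.09 qend [-1.17, 0.4, 1.76, 1.15, 2.12, -0.72]
```

View pics/t10.png

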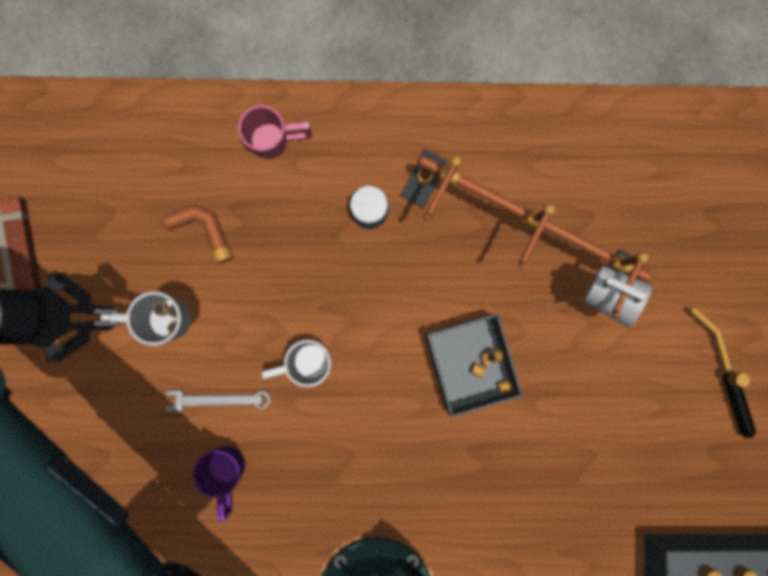

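View pics/h10.png

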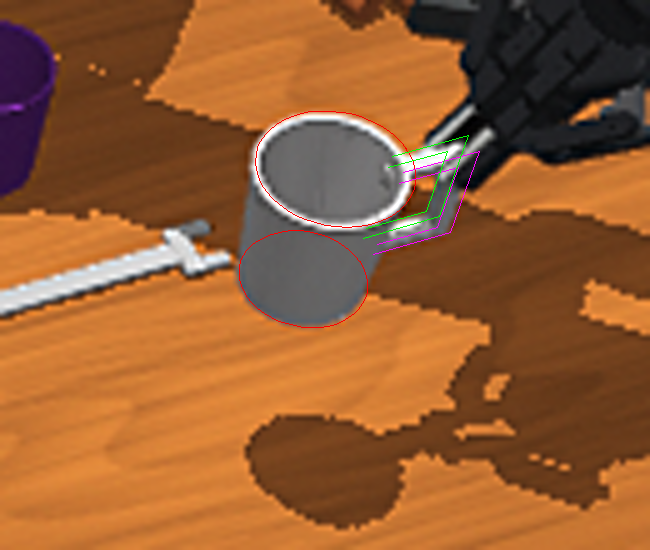

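Cup B is lifted with its caps; the bin is unchanged at (473,363).

Request:
apply_moves([
  [[0.04, -0.93, 0.1], [1.1, -0.3, -1.6], 0],
  [[0.04, -0.93, 0.1], [1.1, -0.3, -1.6], 0],
  [[0.04, -0.93, 0.1], [1.1, -0.3, -1.6], 0],
  [[0.04, -0.93, 0.1], [1.1, -0.3, -1.6], 0],
  [[0.04, -0.93, 0.1], [1.1, -0.3, -1.6], 0],
  [[0.04, -0.93, 0.1], [1.1, -0.3, -1.6], 0],
  [[0.04, -0.93, 0.1], [1.1, -0.3, -1.6], 0],
  [[0.04, -0.93, 0.1], [1.1, -0.3, -1.6], 0],
  [[0.04, -0.93, 0.1], [1.1, -0.3, -1.6], 0],
])

```text
time_s: 25.48
ee_pos: [0.5073, 0.261, 0.3631]
tool_rot: [2.619, -0.025, -0.252]
force: [0.9, -0.2, -3.2]
grip_width: 0.111
```

Request:
apply_moves([
  [[0.04, -0.93, 0.1], [1.1, -0.3, -1.6], 0],
  [[0.04, -0.93, 0.1], [1.1, -0.3, -1.6], 0],
  [[0.04, -0.93, 0.1], [1.1, -0.3, -1.6], 0],
  [[0.04, -0.93, 0.1], [1.1, -0.3, -1.6], 0],
  [[0.04, -0.93, 0.1], [1.1, -0.3, -1.6], 0],
  [[0.04, -0.93, 0.1], [1.1, -0.3, -1.6], 0],
  [[0.04, -0.93, 0.1], [1.1, -0.3, -1.6], 0],
  [[0.04, -0.93, 0.1], [1.1, -0.3, -1.6], 0],
  [[0.04, -0.93, 0.1], [1.1, -0.3, -1.6], 0],
])

```text
time_s: 26.6
ee_pos: [0.518, 0.01, 0.3901]
tool_rot: [2.797, -0.004, -0.507]
force: [-0.3, -0.5, -3.3]
grip_width: 0.116
```

```bash
python3 snap.py scene:s11; python3 t5.py .423 -.1675
```

```text
26.65 0.10666977927572677
prepour rows 1 shift [-0.05, 0.08, 0.02] turn [0.1, 0.4, 1.3] bad 0 maxdq/row 0.02 qend [-0.0, 0.08, 1.42, -0.32, 1.8, 0.44]
pour75 rows 7 shift [-0.48, -0.9, -0.16] turn [6.9, -3.7, 0.0] bad 0 maxdq/row 0.14 qend [-0.72, -0.1, 1.71, 0.6, 1.68, -0.21]
pour100 rows 3 shift [-0.5, -0.95, -0.67] turn [7.4, -3.9, -0.0] bad 0 maxdq/row 0.12 qend [-1.0, 0.07, 1.77, 0.9, 1.85, -0.5]
pour130 rows 4 shift [-0.31, -0.59, -0.8] turn [6.6, -3.5, 0.0] bad 0 maxdq/row 0.09 qend [-1.17, 0.4, 1.76, 1.15, 2.12, -0.72]
```

View pics/s11.png

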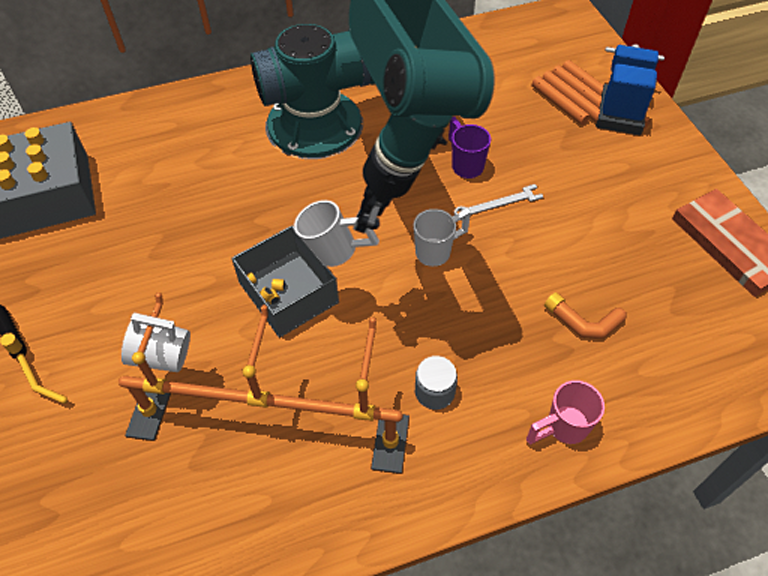

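The bin is in place and cup A hangs on prong 0 at (155,340). Pour.

Request:
apply_moves([
  [[-0.05, 0.08, 0.02], [0.1, 0.4, 1.3], 0],
  [[-0.48, -0.9, -0.16], [6.9, -3.7, 0.0], 0],
  [[-0.48, -0.9, -0.16], [6.9, -3.7, 0.0], 0],
  [[-0.48, -0.9, -0.16], [6.9, -3.7, 0.0], 0],
  [[-0.48, -0.9, -0.16], [6.9, -3.7, 0.0], 0],
  [[-0.48, -0.9, -0.16], [6.9, -3.7, 0.0], 0],
  [[-0.48, -0.9, -0.16], [6.9, -3.7, 0.0], 0],
  [[-0.48, -0.9, -0.16], [6.9, -3.7, 0.0], 0],
  [[0, 0, 0], [0, 0, 0], 0],
])

```text
time_s: 27.78
ee_pos: [0.4151, -0.1767, 0.3568]
tool_rot: [-2.532, -0.003, -0.49]
force: [0.2, 0.1, -2.6]
grip_width: 0.111
```

Request:
apply_moves([
  [[-0.5, -0.95, -0.67], [7.4, -3.9, 0], 0],
  [[-0.5, -0.95, -0.67], [7.4, -3.9, 0], 0],
  [[-0.5, -0.95, -0.67], [7.4, -3.9, 0], 0],
  [[-0.31, -0.59, -0.8], [6.6, -3.5, 0], 0],
  [[-0.31, -0.59, -0.8], [6.6, -3.5, 0], 0],
  [[-0.31, -0.59, -0.8], [6.6, -3.5, 0], 0],
  [[-0.31, -0.59, -0.8], [6.6, -3.5, 0], 0],
  [[0, 0, 0], [0, 0, 0], 0],
  [[0, 0, 0], [0, 0, 0], 0],
  [[0, 0, 0], [0, 0, 0], 0],
])

```text
time_s: 29.02
ee_pos: [0.3348, -0.3313, 0.2042]
tool_rot: [-1.574, -0.006, -0.491]
force: [0.0, -0.8, -2.1]
grip_width: 0.111
```

```bash
python3 snap.py scene:s12; python3 t6.py 1 0
```

```text
29.075 0.11115572606328056
back rows 10 shift [0.37, 0.7, 0.89] turn [-6.1, 3.3, -0.0] bad 0 maxdq/row 0.12 qend [-0.51, -0.13, 1.47, 0.36, 1.79, 0.06]
prehang rows 6 shift [0.52, -0.83, -0.47] turn [0.0, 0.0, 0.0] bad 0 maxdq/row 0.06 qend [-0.65, 0.22, 1.28, 0.35, 1.69, -0.12]
hang rows 2 shift [0.88, -0.47, 0.0] turn [0.0, 0.0, 0.0] bad 0 maxdq/row 0.09 qend [-0.63, 0.35, 1.11, 0.35, 1.72, -0.1]
```

View pics/s12.png

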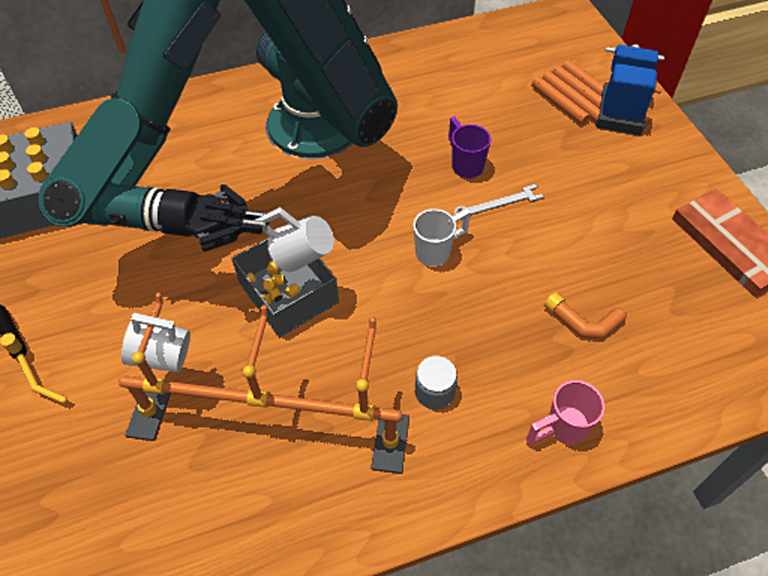

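Request:
apply_moves([
  [[0.37, 0.7, 0.89], [-6.1, 3.3, 0], 0],
  [[0.37, 0.7, 0.89], [-6.1, 3.3, 0], 0],
  [[0.37, 0.7, 0.89], [-6.1, 3.3, 0], 0],
  [[0.37, 0.7, 0.89], [-6.1, 3.3, 0], 0],
  [[0.37, 0.7, 0.89], [-6.1, 3.3, 0], 0],
  [[0.37, 0.7, 0.89], [-6.1, 3.3, 0], 0],
  [[0.37, 0.7, 0.89], [-6.1, 3.3, 0], 0],
  [[0.37, 0.7, 0.89], [-6.1, 3.3, 0], 0],
  [[0.37, 0.7, 0.89], [-6.1, 3.3, 0], 0],
  [[0.37, 0.7, 0.89], [-6.1, 3.3, 0], 0],
])

```text
time_s: 30.32
ee_pos: [0.4439, -0.1201, 0.4715]
tool_rot: [-2.785, -0.0, -0.491]
force: [0.8, 0.5, -2.6]
grip_width: 0.111
```

```bash
python3 t7.py 1 0; python3 - <<'E'
from h import *
im=bot.grab_frame("scene");cv2.imwrite("pics/s13.png",cv2.resize(im[120:290,70:300],(780,576),interpolation=cv2.INTER_CUBIC))
E
```

```text
far rows 5 shift [0.29, -0.82, -0.58] turn [-0.1, 0.0, 0.0] bad 0 maxdq/row 0.05 qend [-0.66, 0.09, 1.43, 0.35, 1.68, -0.14]
tip rows 2 shift [0.88, -0.47, 0.0] turn [0.0, 0.0, 0.0] bad 0 maxdq/row 0.08 qend [-0.65, 0.22, 1.28, 0.35, 1.69, -0.12]
hang rows 2 shift [0.88, -0.47, 0.0] turn [0.0, 0.0, 0.0] bad 0 maxdq/row 0.09 qend [-0.63, 0.35, 1.11, 0.35, 1.72, -0.1]
```

View pics/s13.png

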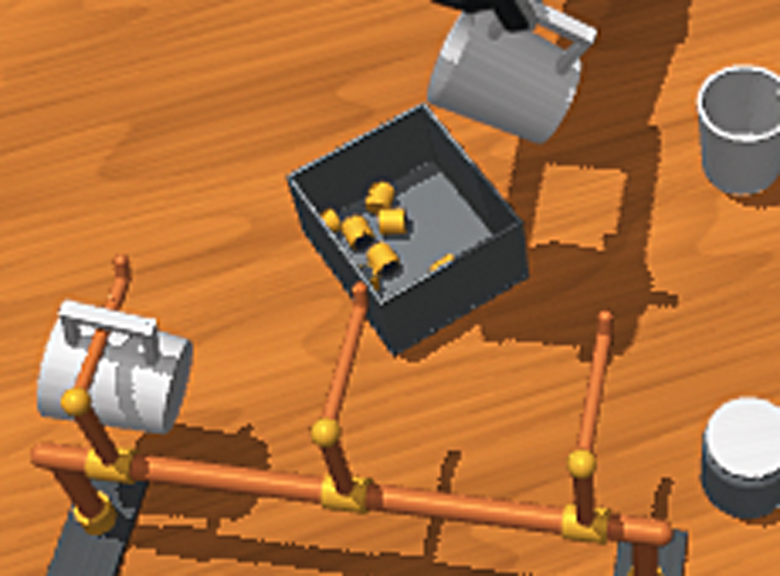

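Seven caps appear to be in the bin (330–445, 195–285). Now prong 1.

Request:
apply_moves([
  [[0.29, -0.82, -0.58], [-0.1, 0, 0], 0],
  [[0.29, -0.82, -0.58], [-0.1, 0, 0], 0],
  [[0.29, -0.82, -0.58], [-0.1, 0, 0], 0],
  [[0.29, -0.82, -0.58], [-0.1, 0, 0], 0],
  [[0.29, -0.82, -0.58], [-0.1, 0, 0], 0],
  [[0.6, -0.32, 0], [0, 0, 0], 0],
  [[0.6, -0.32, 0], [0, 0, 0], 0],
  [[0.5, -0.27, 0], [0, 0, 0], 0],
  [[0, 0, 0], [0, 0, 0], 0],
])

```text
time_s: 31.5
ee_pos: [0.5392, -0.2724, 0.3819]
tool_rot: [-2.788, -0.001, -0.491]
force: [0.1, 0.1, -1.8]
grip_width: 0.11
```

```bash
python3 held.py h14 scene; python3 t7.py 1 1; python3 snapr.py r14
```

```text
prong0..2 in cup frame at plane y=0:
0 [-0.0291  0.      0.1847] dist along -0.0606
1 [0.0527 0.     0.0414] dist along -0.0601
2 [ 0.1345  0.     -0.1019] dist along -0.0596
tip rows 1 shift [0.04, 0.01, 0.1] turn [-0.2, 0.2, 0.1] bad 0 maxdq/row 0.01 qend [-0.65, 0.22, 1.28, 0.35, 1.69, -0.12]
hang rows 2 shift [0.88, -0.47, 0.0] turn [0.0, 0.0, 0.0] bad 0 maxdq/row 0.09 qend [-0.63, 0.35, 1.11, 0.35, 1.72, -0.1]
```

View pics/h14.png

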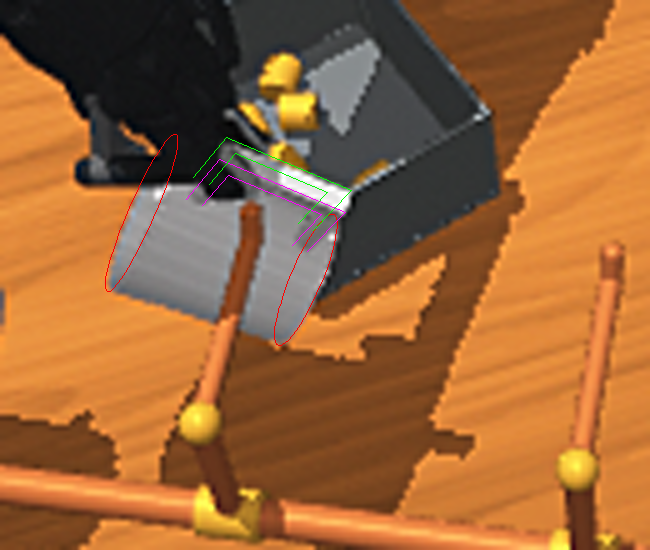

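View pics/r14_top.png

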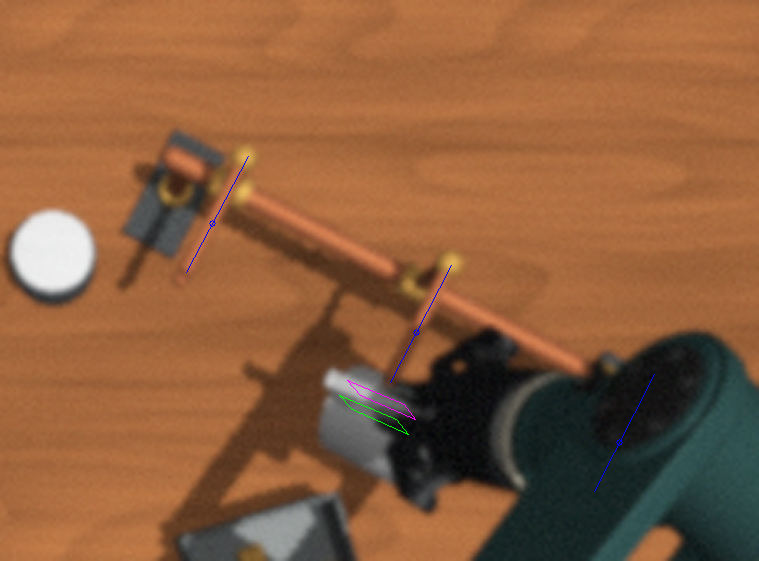

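Request:
apply_moves([
  [[0.04, 0.01, 0.1], [-0.2, 0.2, 0.1], 0],
  [[0.3, -0.16, 0], [0, 0, 0], 0],
  [[0.3, -0.16, 0], [0, 0, 0], 0],
  [[0.3, -0.16, 0], [0, 0, 0], 0],
  [[0.3, -0.16, 0], [0, 0, 0], 0],
  [[0.3, -0.16, 0], [0, 0, 0], 0],
  [[0.26, -0.14, 0], [0, 0, 0], 0],
  [[0, 0, 0], [0, 0, 0], 0],
])

```text
time_s: 32.65
ee_pos: [0.5939, -0.3005, 0.3851]
tool_rot: [-2.794, -0.001, -0.49]
force: [-0.4, 0.1, -1.4]
grip_width: 0.109
```

```bash
python3 held.py h15 scene; python3 log.py
```

```text
prong0..2 in cup frame at plane y=0:
0 [-0.0322  0.      0.1826] dist along 0.001
1 [0.0504 0.     0.0398] dist along 0.0012
2 [ 0.1331  0.     -0.103 ] dist along 0.0014
32.7 [-0.631  0.355  1.108  0.348  1.72  -0.096] [ 0.5936 -0.3003  0.3852] [-2.794 -0.    -0.49 ] [ 0.   0.3 -2.1] 0.11496050560304644
```

View pics/h15.png

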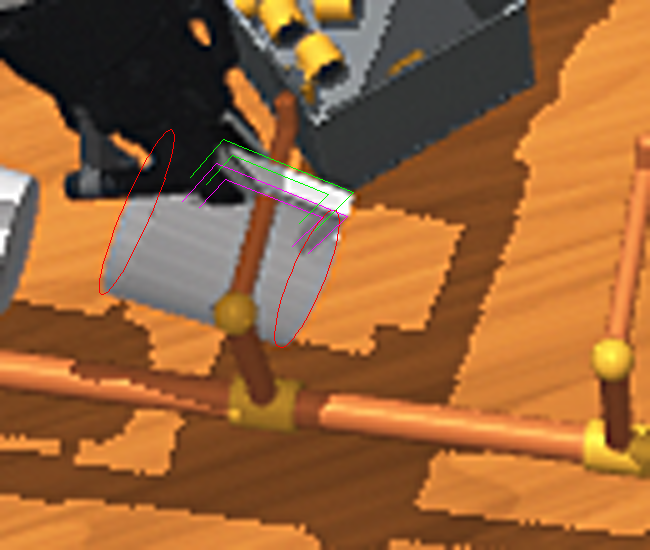

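The prong passes through the handle. Lower and release, then retract.

Request:
apply_moves([
  [[-0.06, -0.1, -0.21], [0, 0, 0], 0],
  [[-0.05, -0.11, -0.21], [0, 0, 0], 0],
  [[0, 0, 0], [0, 0, 0], 0],
  [[0, 0, 0], [0, 0, 0], 15],
  [[0, 0, 0], [0, 0, 0], 22],
  [[0, 0, 0], [0, 0, 0], 30],
  [[0, 0, 0], [0, 0, 0], 40],
  [[0, 0, 0], [0, 0, 0], 40],
  [[0, 0, 0], [0, 0, 0], 40],
])

```text
time_s: 33.83
ee_pos: [0.5901, -0.3064, 0.3729]
tool_rot: [-2.794, -0.001, -0.49]
force: [0.4, 0.1, -0.3]
grip_width: 0.402
```

```bash
python3 snap.py wrist:w16
python3 - <<'E'
from plan import *
p,Rm,q=state(); q=steps((p,Rm),(p-Rm[:,2]*.12,Rm),None,q,"retract"); cur=(p-Rm[:,2]*.12,Rm)
steps(cur,cupgrasp(*cups["c"],50,.08),None,q,"pre c")
E
```

```text
33.875 0.40266059187915215
retract rows 4 shift [-0.16, -0.3, 0.94] turn [0.0, 0.0, 0.0] bad 0 maxdq/row 0.07 qend [-0.7, 0.37, 0.89, 0.36, 1.93, -0.09]
pre c rows 24 shift [-0.29, 0.95, -0.33] turn [-2.5, 0.3, 1.7] bad 0 maxdq/row 0.1 qend [0.81, 0.2, 1.64, -0.59, 1.68, 0.57]
```

View pics/w16.png

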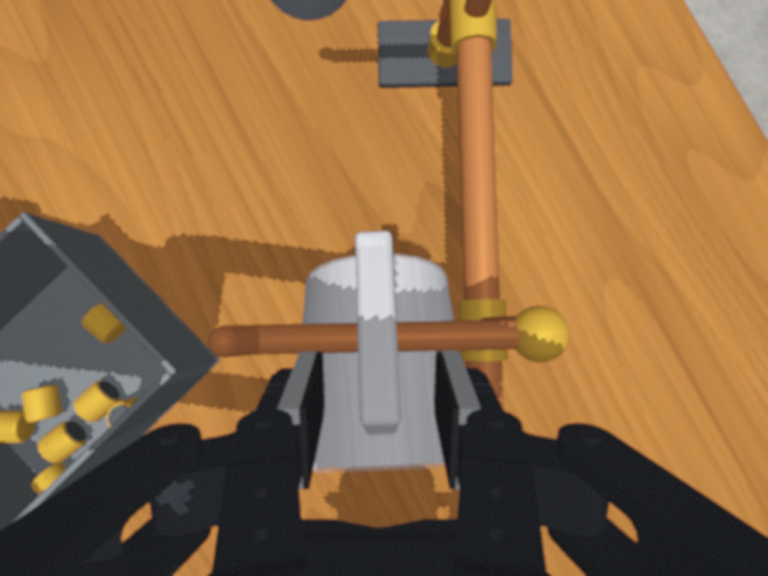

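Cup B hangs, and seven caps are visible in the bin. Retract and go to cup C.

Request:
apply_moves([
  [[-0.16, -0.3, 0.94], [0, 0, 0], 40],
  [[-0.16, -0.3, 0.94], [0, 0, 0], 40],
  [[-0.16, -0.3, 0.94], [0, 0, 0], 45],
  [[-0.16, -0.3, 0.94], [0, 0, 0], 50],
  [[-0.29, 0.95, -0.1], [-2.5, 0.3, 1.7], 50],
  [[-0.29, 0.95, -0.1], [-2.5, 0.3, 1.7], 50],
  [[-0.29, 0.95, -0.1], [-2.5, 0.3, 1.7], 50],
  [[-0.29, 0.95, -0.1], [-2.5, 0.3, 1.7], 50],
])

```text
time_s: 34.88
ee_pos: [0.5357, -0.2276, 0.4737]
tool_rot: [-2.963, -0.055, -0.365]
force: [-0.3, -0.4, 0.0]
grip_width: 0.502
```

Request:
apply_moves([
  [[-0.29, 0.95, -0.25], [-2.5, 0.3, 1.7], 50],
  [[-0.29, 0.95, -0.25], [-2.5, 0.3, 1.7], 50],
  [[-0.29, 0.95, -0.25], [-2.5, 0.3, 1.7], 50],
  [[-0.29, 0.95, -0.25], [-2.5, 0.3, 1.7], 50],
  [[-0.29, 0.95, -0.25], [-2.5, 0.3, 1.7], 50],
  [[-0.29, 0.95, -0.25], [-2.5, 0.3, 1.7], 50],
  [[-0.29, 0.95, -0.25], [-2.5, 0.3, 1.7], 50],
  [[-0.29, 0.95, -0.25], [-2.5, 0.3, 1.7], 50],
  [[-0.29, 0.95, -0.25], [-2.5, 0.3, 1.7], 50],
  [[-0.29, 0.95, -0.25], [-2.5, 0.3, 1.7], 50],
])

```text
time_s: 36.12
ee_pos: [0.4486, 0.0575, 0.3987]
tool_rot: [2.883, -0.091, -0.031]
force: [1.0, -0.1, 0.2]
grip_width: 0.503
```

```bash
python3 t9.py c pre; python3 - <<'E'
from overlay import *
draw("top","pics/t17.png",cups["c"],(150,200,350,300),3.8)
E
python3 snap.py scene:s17
```

```text
pre rows 10 shift [-0.3, 0.94, -0.5] turn [-2.6, 0.2, 1.7] bad 0 maxdq/row 0.08 qend [0.81, 0.2, 1.64, -0.59, 1.68, 0.57]
36.225 0.5049136503076851
```

View pics/t17.png

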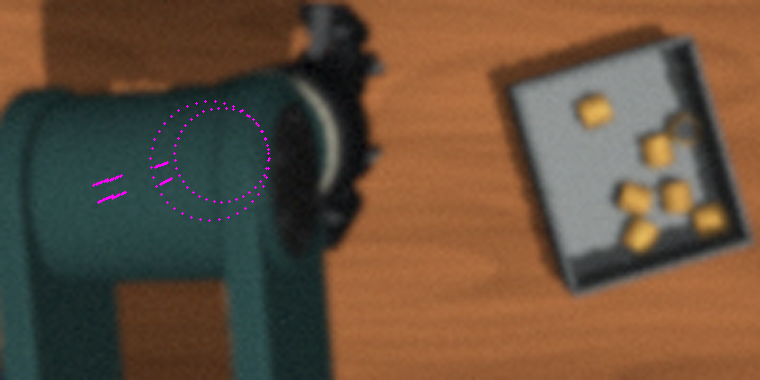

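View pics/s17.png

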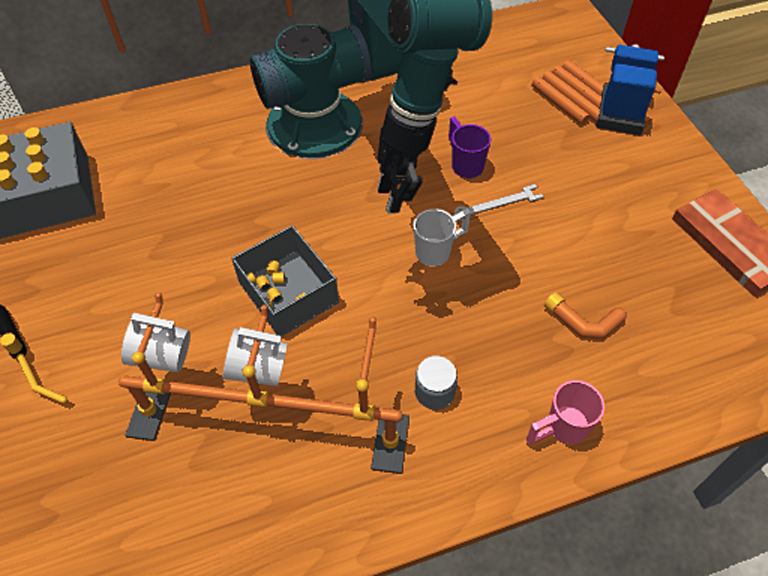

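Seven caps are in the bin and two cups are hung. Continue to cup C.

Request:
apply_moves([
  [[-0.3, 0.94, -0.1], [-2.6, 0.2, 1.7], 50],
  [[-0.3, 0.94, -0.1], [-2.6, 0.2, 1.7], 50],
  [[-0.3, 0.94, -0.1], [-2.6, 0.2, 1.7], 50],
  [[-0.3, 0.94, -0.3], [-2.6, 0.2, 1.7], 50],
  [[-0.3, 0.94, -0.3], [-2.6, 0.2, 1.7], 50],
  [[-0.3, 0.94, -0.7], [-2.6, 0.2, 1.7], 50],
  [[-0.3, 0.94, -0.7], [-2.6, 0.2, 1.7], 50],
  [[-0.3, 0.94, -0.8], [-2.6, 0.2, 1.7], 50],
  [[-0.3, 0.94, -0.9], [-2.6, 0.2, 1.7], 50],
  [[-0.3, 0.94, -1.0], [-2.6, 0.2, 1.7], 50],
])

```text
time_s: 37.48
ee_pos: [0.3596, 0.3392, 0.2486]
tool_rot: [2.44, 0.003, 0.289]
force: [0.3, -0.6, -0.5]
grip_width: 0.496
```

Request:
apply_moves([
  [[0, 0, 0], [0, 0, 0], 50],
])

```text
time_s: 37.6
ee_pos: [0.3586, 0.3391, 0.246]
tool_rot: [2.438, 0.009, 0.291]
force: [0.2, -0.7, -0.3]
grip_width: 0.499
```

```bash
python3 t9.py c grasp; python3 - <<'E'
from overlay import *
KE=cam("wrist")
draw("wrist","pics/w18.png",cups["c"],None,1.5,KE)
draw("scene","pics/s18.png",cups["c"],(250,100,400,220),4)
E
```

```text
grasp rows 2 shift [0.27, -0.8, -0.97] turn [0.2, -0.2, -0.1] bad 0 maxdq/row 0.08 qend [0.73, 0.21, 1.76, -0.62, 1.52, 0.59]
```

View pics/w18.png

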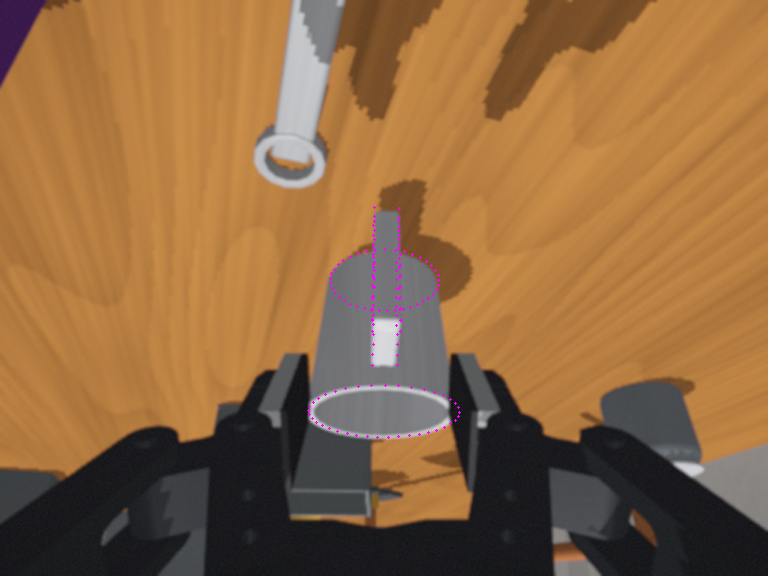

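View pics/s18.png

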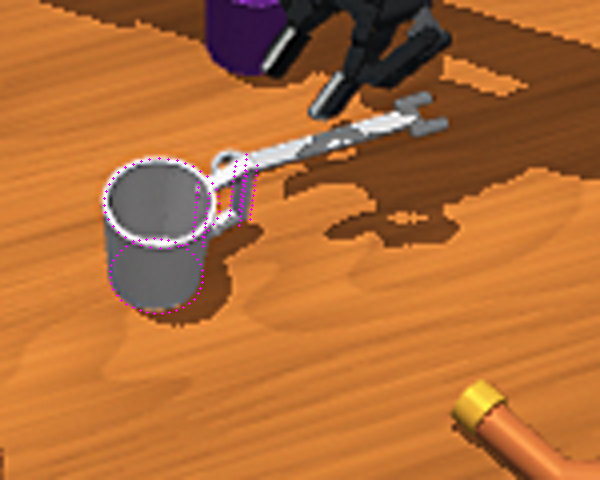

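Cup C's overlay matches and the wrench lies clear. Grasp and lift.

Request:
apply_moves([
  [[0.18, -0.53, -0.65], [0.1, -0.1, -0.1], 50],
  [[0.18, -0.53, -0.65], [0.1, -0.1, -0.1], 50],
  [[0.18, -0.53, -0.65], [0.1, -0.1, 0], 50],
  [[0, 0, 0], [0, 0, 0], 50],
  [[0, 0, 0], [0, 0, 0], 0],
  [[0, 0, 0], [0, 0, 0], 0],
  [[0, 0, 0], [0, 0, 0], 0],
  [[0, 0, 0], [0, 0, 0], 0],
  [[0, 0, 0], [0, 0, 0], 0],
], force=100)

```text
time_s: 38.83
ee_pos: [0.3757, 0.2916, 0.1918]
tool_rot: [2.444, -0.006, 0.287]
force: [0.3, 1.9, 6.6]
grip_width: 0.11
```

Request:
apply_moves([
  [[0, 0, 0.4], [0, 0, 0], 0],
  [[0, 0, 0.9], [0, 0, 0], 0],
  [[0, 0, 0.9], [0, 0, 0], 0],
  [[0, 0, 0.9], [0, 0, 0], 0],
  [[0, 0, 0.9], [0, 0, 0], 0],
  [[0, 0, 0.9], [0, 0, 0], 0],
  [[0, 0, 0.9], [0, 0, 0], 0],
  [[0, 0, 0.6], [0, 0, 0], 0],
  [[0, 0, 0], [0, 0, 0], 0],
])

```text
time_s: 39.95
ee_pos: [0.3753, 0.291, 0.3836]
tool_rot: [2.445, -0.005, 0.286]
force: [0.2, -0.6, -2.3]
grip_width: 0.109
```

```bash
python3 held.py h19 scene; python3 t7.py 2 0
```

```text
prong0..2 in cup frame at plane y=0:
0 [-0.5513  0.      0.0055] dist along 0.0412
1 [-0.3206  0.      0.0051] dist along -0.1201
2 [-0.0899  0.      0.0047] dist along -0.2814
far rows 14 shift [0.45, -0.93, 0.01] turn [4.4, -0.4, -2.9] bad 0 maxdq/row 0.09 qend [-0.36, 0.11, 1.4, 0.35, 1.58, 0.14]
tip rows 2 shift [0.88, -0.47, 0.0] turn [0.0, 0.0, 0.0] bad 0 maxdq/row 0.08 qend [-0.37, 0.24, 1.25, 0.35, 1.61, 0.14]
hang rows 2 shift [0.88, -0.47, 0.0] turn [0.0, 0.0, 0.0] bad 0 maxdq/row 0.09 qend [-0.38, 0.38, 1.08, 0.35, 1.64, 0.14]
```

View pics/h19.png

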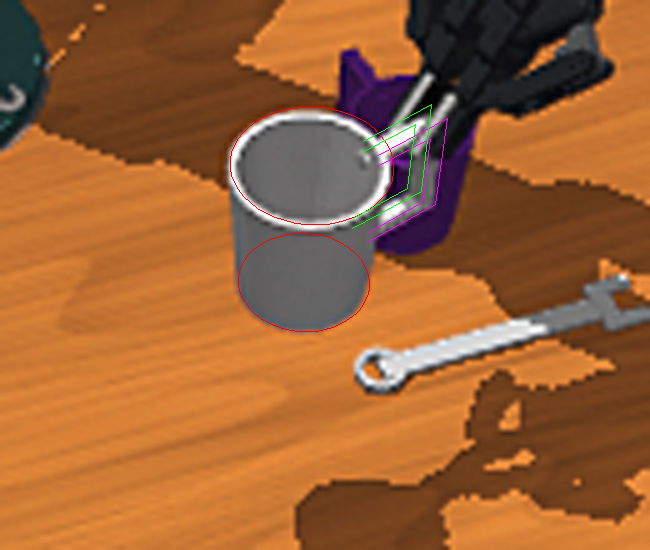

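Request:
apply_moves([
  [[0.45, -0.93, 0.01], [4.4, -0.4, -2.9], 0],
  [[0.45, -0.93, 0.01], [4.4, -0.4, -2.9], 0],
  [[0.45, -0.93, 0.01], [4.4, -0.4, -2.9], 0],
  [[0.45, -0.93, 0.01], [4.4, -0.4, -2.9], 0],
  [[0.45, -0.93, 0.01], [4.4, -0.4, -2.9], 0],
  [[0.45, -0.93, 0.01], [4.4, -0.4, -2.9], 0],
  [[0.45, -0.93, 0.01], [4.4, -0.4, -2.9], 0],
  [[0.45, -0.93, 0.01], [4.4, -0.4, -2.9], 0],
  [[0.45, -0.93, 0.01], [4.4, -0.4, -2.9], 0],
  [[0.45, -0.93, 0.01], [4.4, -0.4, -2.9], 0],
])

```text
time_s: 41.25
ee_pos: [0.5103, 0.0108, 0.383]
tool_rot: [-3.079, -0.073, -0.281]
force: [-0.1, -0.8, -1.0]
grip_width: 0.108
```

```bash
python3 t7.py 2 0; python3 snap.py top:t20
```

```text
far rows 4 shift [0.45, -0.91, 0.02] turn [4.2, -0.6, -2.8] bad 0 maxdq/row 0.08 qend [-0.36, 0.11, 1.4, 0.35, 1.58, 0.14]
tip rows 2 shift [0.88, -0.47, 0.0] turn [0.0, 0.0, 0.0] bad 0 maxdq/row 0.08 qend [-0.37, 0.24, 1.25, 0.35, 1.61, 0.14]
hang rows 2 shift [0.88, -0.47, 0.0] turn [0.0, 0.0, 0.0] bad 0 maxdq/row 0.09 qend [-0.38, 0.38, 1.08, 0.35, 1.64, 0.14]
41.3 0.11308807050636208
```

View pics/t20.png

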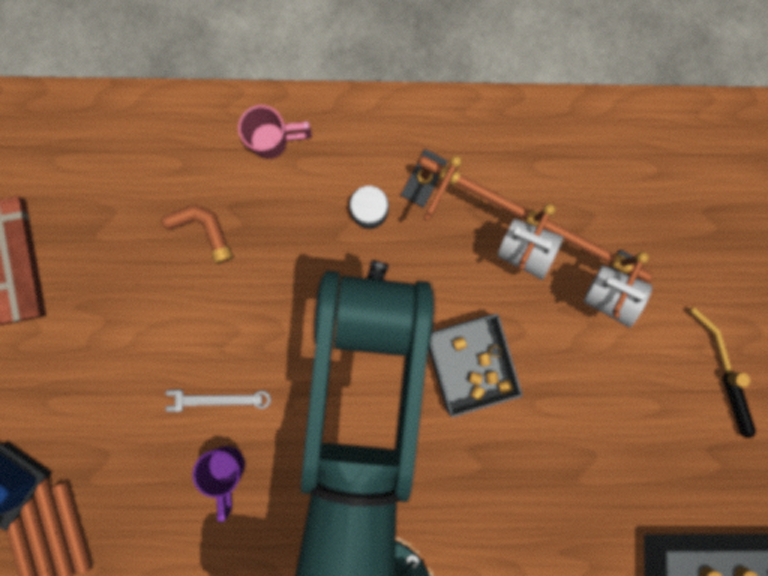

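Both hung cups rest still and the bin holds the caps. Continue toward prong 2.

Request:
apply_moves([
  [[0.45, -0.91, 0.02], [4.2, -0.6, -2.8], 0],
  [[0.45, -0.91, 0.02], [4.2, -0.6, -2.8], 0],
  [[0.45, -0.91, 0.02], [4.2, -0.6, -2.8], 0],
  [[0.45, -0.91, 0.02], [4.2, -0.6, -2.8], 0],
  [[0.6, -0.32, 0], [0, 0, 0], 0],
  [[0.6, -0.32, 0], [0, 0, 0], 0],
  [[0.5, -0.27, 0], [0, 0, 0], 0],
  [[0, 0, 0], [0, 0, 0], 0],
])

```text
time_s: 42.3
ee_pos: [0.6156, -0.1251, 0.3848]
tool_rot: [-2.794, -0.002, -0.488]
force: [-0.7, -0.2, -1.4]
grip_width: 0.108
```

```bash
python3 held.py h21 scene; python3 t7.py 2 1; python3 snapr.py r21
```

```text
prong0..2 in cup frame at plane y=0:
0 [-0.1148  0.      0.3254] dist along -0.0618
1 [-0.032   0.      0.1827] dist along -0.0618
2 [0.0507 0.     0.04  ] dist along -0.0617
tip rows 1 shift [0.08, -0.05, -0.0] turn [0.1, 0.1, -0.0] bad 0 maxdq/row 0.01 qend [-0.37, 0.24, 1.25, 0.35, 1.61, 0.14]
hang rows 2 shift [0.88, -0.47, 0.0] turn [0.0, 0.0, 0.0] bad 0 maxdq/row 0.09 qend [-0.38, 0.38, 1.08, 0.35, 1.64, 0.14]
```

View pics/h21.png

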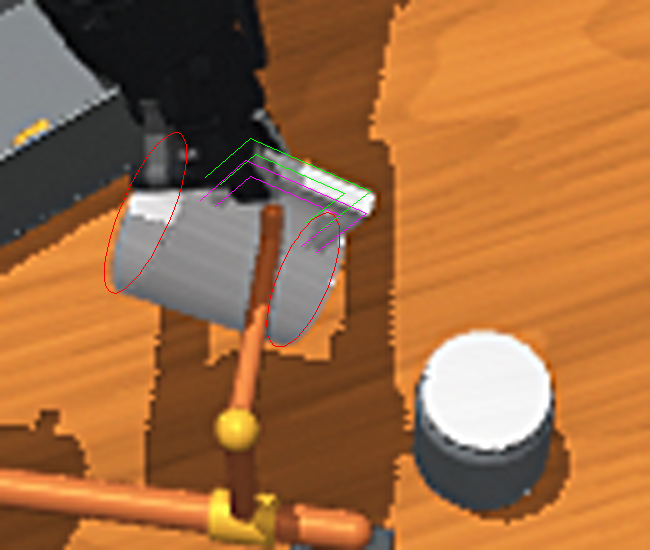

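View pics/r21_top.png

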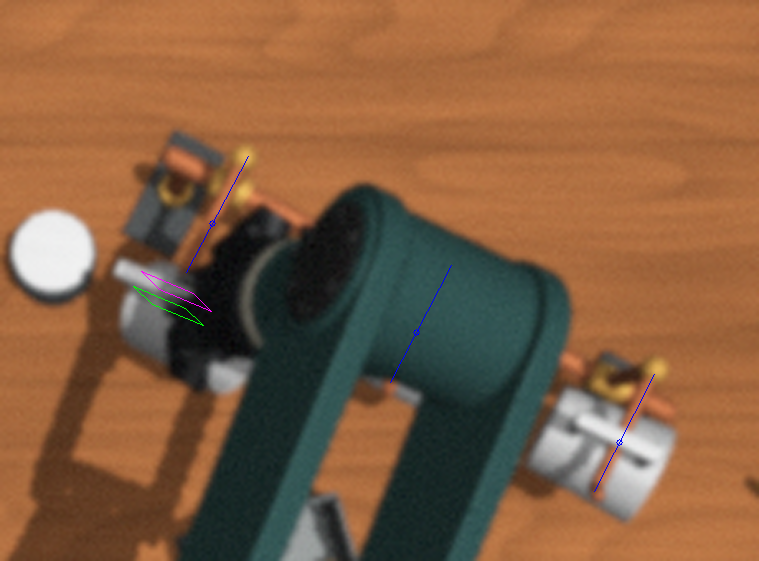

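Request:
apply_moves([
  [[0.3, -0.16, 0], [0.1, 0.1, 0], 0],
  [[0.3, -0.16, 0], [0, 0, 0], 0],
  [[0.3, -0.16, 0], [0, 0, 0], 0],
  [[0.3, -0.16, 0], [0, 0, 0], 0],
  [[0.3, -0.16, 0], [0, 0, 0], 0],
  [[0.3, -0.16, 0], [0, 0, 0], 0],
  [[0, 0, 0], [0, 0, 0], 0],
])

```text
time_s: 43.32
ee_pos: [0.6699, -0.1539, 0.3871]
tool_rot: [-2.792, -0.004, -0.488]
force: [0.4, 0.5, -1.7]
grip_width: 0.108
```

```bash
python3 held.py h22 scene; python3 log.py
```

```text
prong0..2 in cup frame at plane y=0:
0 [-0.1165  0.      0.3249] dist along 0.0
1 [-0.0341  0.      0.182 ] dist along 0.0001
2 [0.0483 0.     0.0391] dist along 0.0001
43.375 [-0.384  0.375  1.078  0.348  1.643  0.137] [ 0.6695 -0.1537  0.3873] [-2.792 -0.004 -0.488] [-1.   0.  -1.4] 0.11056385332751562
```

View pics/h22.png

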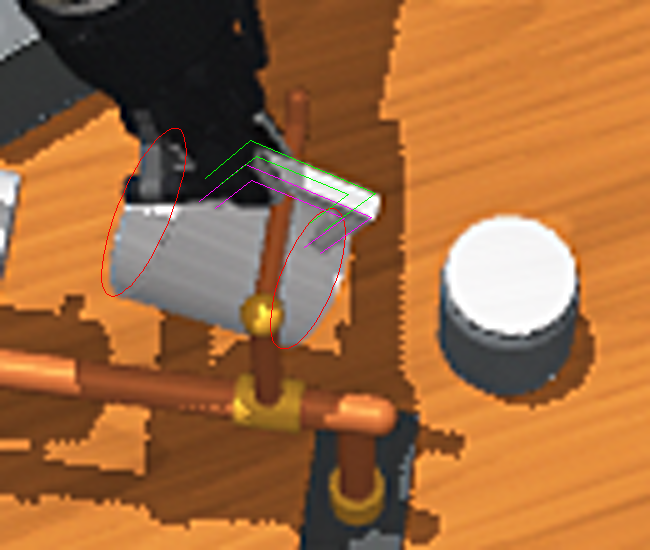

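Prong through the handle, no contact force. Lower and release.

Request:
apply_moves([
  [[-0.06, -0.1, -0.24], [0, 0, 0], 0],
  [[-0.05, -0.11, -0.24], [0, 0, 0], 0],
  [[0, 0, 0], [0, 0, 0], 0],
  [[0, 0, 0], [0, 0, 0], 15],
  [[0, 0, 0], [0, 0, 0], 22],
  [[0, 0, 0], [0, 0, 0], 30],
  [[0, 0, 0], [0, 0, 0], 40],
  [[0, 0, 0], [0, 0, 0], 40],
  [[0, 0, 0], [0, 0, 0], 40],
])

```text
time_s: 44.5
ee_pos: [0.666, -0.1597, 0.3733]
tool_rot: [-2.792, -0.004, -0.488]
force: [0.8, -0.2, -0.1]
grip_width: 0.398
```

```bash
python3 snap.py wrist:w23 scene:s23
```

```text
44.6 0.3959334163045197
```

View pics/w23.png

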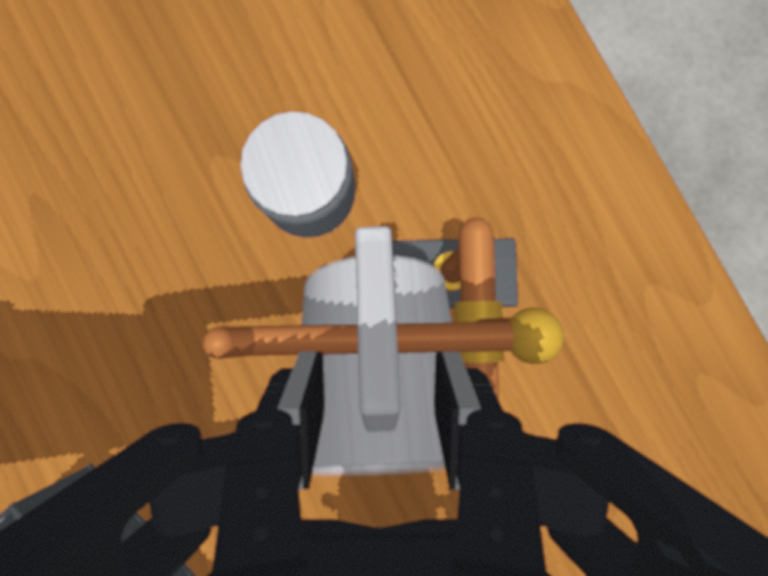

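View pics/s23.png

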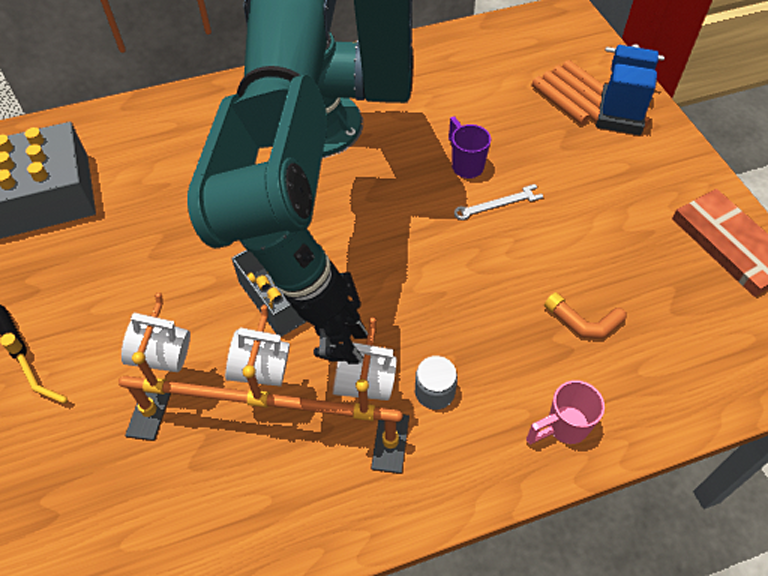

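Cup C hangs too. Retract and clear away.

Request:
apply_moves([
  [[-0.16, -0.3, 0.94], [0, 0, 0], 40],
  [[-0.16, -0.3, 0.94], [0, 0, 0], 40],
  [[-0.16, -0.3, 0.94], [0, 0, 0], 40],
  [[-0.16, -0.3, 0.94], [0, 0, 0], 40],
  [[-0.7, 0.8, 0], [0, 0, 0], 40],
  [[-0.7, 0.9, 0], [0, 0, 0], 40],
  [[-0.7, 0.9, 0], [0, 0, 0], 40],
  [[-0.7, 0.9, 0], [0, 0, 0], 40],
  [[-0.7, 0.9, 0], [0, 0, 0], 40],
  [[-0.7, 0.9, 0], [0, 0, 0], 40],
])

```text
time_s: 45.85
ee_pos: [0.5199, -0.0359, 0.4862]
tool_rot: [-2.792, -0.005, -0.488]
force: [0.5, 0.3, 0.1]
grip_width: 0.402
```

Request:
apply_moves([
  [[-0.7, 0.9, 0], [0, 0, 0], 40],
  [[-0.7, 0.9, 0], [0, 0, 0], 40],
  [[-0.3, 0.9, 0], [0, 0, 0], 40],
  [[0, 0.9, 0], [0, 0, 0], 40],
  [[0, 0.9, 0], [0, 0, 0], 40],
  [[0, 0.9, 0], [0, 0, 0], 40],
  [[0, 0, 0], [0, 0, 0], 40],
  [[0, 0, 0], [0, 0, 0], 40],
])

```text
time_s: 46.85
ee_pos: [0.4697, 0.1249, 0.486]
tool_rot: [-2.792, -0.005, -0.488]
force: [0.3, 0.3, 1.0]
grip_width: 0.399
```

```bash
python3 snap.py scene:s24 top:t24; python3 - <<'E'
from h import *
im=bot.grab_frame("top");cv2.imwrite("pics/t24c.png",cv2.resize(im[90:290,260:450],(570,600),interpolation=cv2.INTER_CUBIC))
E
```

```text
46.95 0.40233041950482973
```

View pics/s24.png

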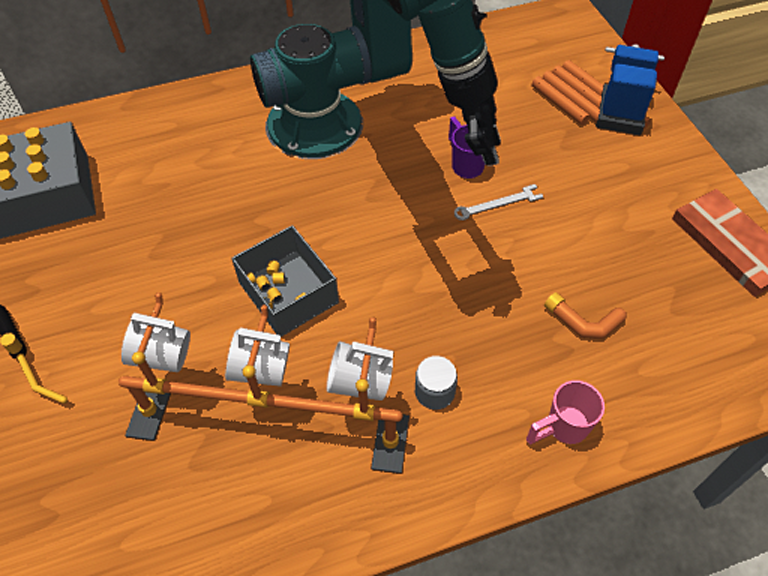

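View pics/t24c.png

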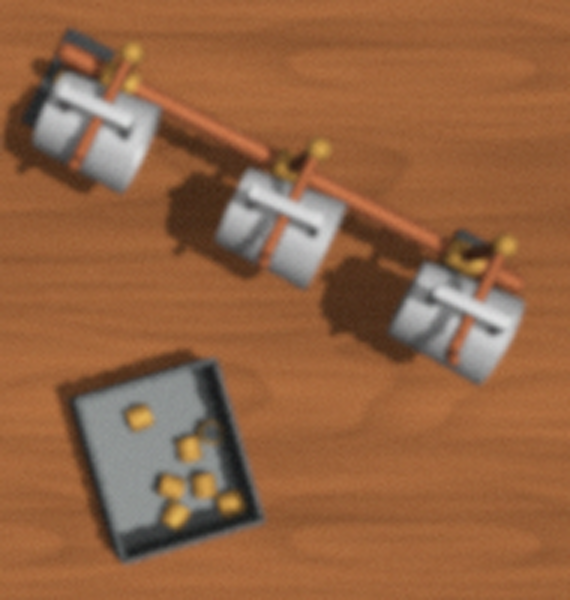

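View pics/t24.png

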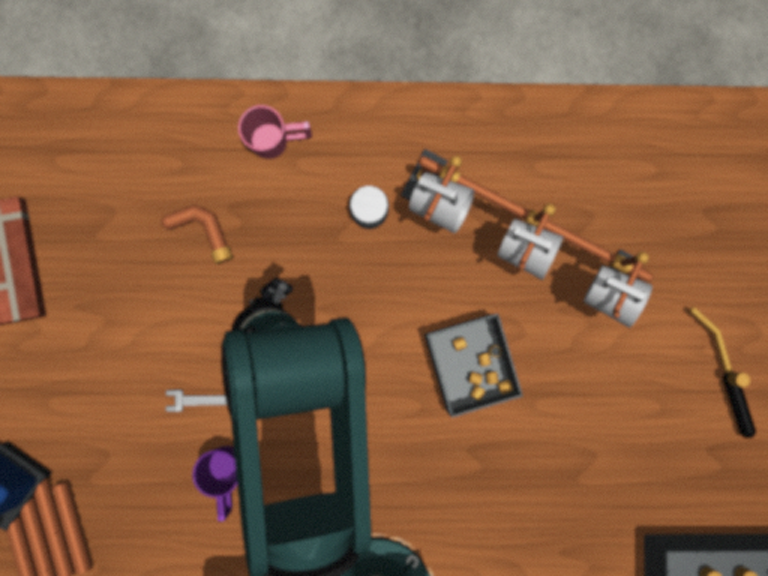

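```bash
python3 - <<'E'
import cv2
im=cv2.imread("pics/t10.png");cv2.imwrite("pics/t10c.png",cv2.resize(im[280:360,100:220],(720,480),interpolation=cv2.INTER_CUBIC))
E
```

```text
(no output)
```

View pics/t10c.png

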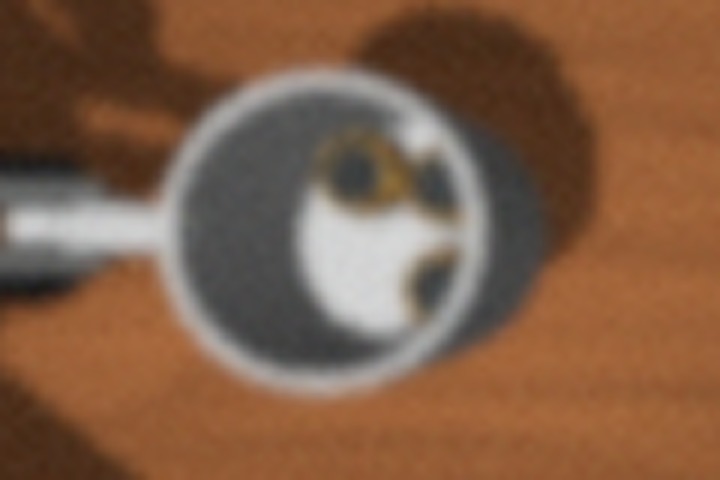

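Cup B held 3 caps, so 4 + 3 = 7 matches the seven in the bin. Hand in.

```bash
python3 -c "
from bench import bot
print(bot.hand_in())"
```

```text
the job is handed in; nothing more can be done
None
```

The job is handed in at about 47 s. All seven caps are in the bin and all three grey cups hang on the rack, one to a prong. I tipped the two full cups (4 and 3 caps) into the bin and hung each after pouring, then hung the empty one. Each cup was gripped by its handle.

- **Caps:** the last pictures show seven caps in the bin and none elsewhere, matching the 4 and 3 I counted in the cups beforehand. I did not look inside the hung cups.
- **Cups:** all three hang with the prong through the handle, and the gripper was well clear of them.
- **Bin and other things:** the bin is upright and was never seen to move. The wrench, elbow pipe, tin and the pink and purple cups stand where they were. In the last top view the arm hides part of the wrench, but the scene view shows it in place.
- **Disagreements:** the first rack estimate was about 3–4 mm off at the prong tips, so I corrected it before hanging any cup. No checks failed.

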